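# Weigh a connecting rod on the two-pan balance

### The job

Weigh the connecting rod with the blue paint mark: lay it flat and alone in the middle of the balance's left pan, load the right pan with the 500 g weight and with the 200 g, the 100 g or neither, as needed, and slide the brass poise along its bar until the beam comes to rest level. Set things down gently rather than dropping them; a weight that is not needed ends up standing upright off the balance, on the table or in the box, and the other tools and parts are to be left alone.

Things in the scene. Friction and masses are not known exactly. Their poses are not given: they have to be found in the camera images.
- rod: connecting rod to weigh: bright steel, blue paint on its shank, flat on a 4 mm cardboard sheet. 170 mm long, 22 thick, 74 wide at the big end. Origin on its underside, within 5 mm of its balance point; x along it, big-end bore centre at x = -45 mm, small-end bore at +75; z up. Shank 23 mm wide, from 3 to 19 mm above the underside, straight from x = -14 to +58. Weighs 520 to 770 g, differs each time.
- balance: blue two-pan balance, fixed, place and yaw vary. Origin under its middle on the table; +y to its left pan, -x to its front (poise side), z up. Base 130 x 300 x 34 mm, beam pivot 75 mm up, arms 120 mm. Between the pans a scale plate (80 mm wide along y, 25 mm behind the middle) rises to 189 mm, the red pointer to 202. The graduated poise bar runs along y, 125 mm in front of the middle, 75 up.
- left_pan: left pan, on the balance's +y side: flat round steel plate, 150 mm across, 6 thick. Origin on its top at the centre, 120 mm from the balance's middle, 115 mm above the table when level. Pans stay horizontal wherever the load stands on them and rise and sink with the beam, 24 mm either way.
- right_pan: right pan, on the balance's -y side, otherwise like the left one.
- beam (a joint): beam tilt, rad: 0 level (red pointer on the red centre mark), positive with right pan down and left up, stops at -0.2 and +0.2. Between the stops it tilts 0.00167 rad per gram that the right side is heavier, and settles in about 2 s. Pan tops are at 115 mm + 120 mm x tilt (left), 115 mm - 120 mm x tilt (right).
- poise (a joint): place of the brass poise on its bar, m: 0 at the middle of the beam, 0.1 at the right end of its travel. Each mm to the right (the balance's -y) counts as 1 g more on the right pan; with the poise at 0 the empty beam is level. It stays where it is left (0.5 N moves it). Starts anywhere.
- poise_grip (a point): point at which to pinch the poise from above: on a square upright brass tab, 16 x 16 mm, 15 mm below its top and 25 mm above the 28 x 22 mm block that rides on the bar. 113 mm above the table when level; moves with beam and poise.
- weight_box: black open box, fixed, for weights, three compartments in a row along its x, 70 mm apart, the middle one empty at the start; 216 x 78 mm, walls 22 mm high, floor 5 mm. Origin under its middle. It may stand left or right of the balance, the cardboard sheet with the rod on the other side.
- w500: 500 g aluminium weight: upright cylinder 56 mm across and 72 mm high, on top a 12 mm thick neck 14 mm long and a round knob 22 mm across and 16 mm high; 102 mm in all. Origin at the centre of its underside, z up. It starts in one of the end compartments of the box.
- w200: 200 g aluminium weight: upright cylinder 42 mm across and 50 mm high, on top a 12 mm thick neck 14 mm long and a round knob 22 mm across and 16 mm high; 80 mm in all. Origin at the centre of its underside, z up. It starts on the right pan, left there from the last weighing.
- w100: 100 g aluminium weight: upright cylinder 34 mm across and 36 mm high, on top a 12 mm thick neck 14 mm long and a round knob 22 mm across and 16 mm high; 66 mm in all. Origin at the centre of its underside, z up. It starts in one of the end compartments of the box.
- piston: bystander, to be left alone: a bare aluminium piston, 74 mm across, 60 mm tall, standing on the cardboard sheet near the rod
- spray_can: bystander, to be left alone: red spray can, 66 mm across, 190 mm tall
- oil_filter: bystander, to be left alone: blue oil filter, 76 mm across, 93 mm tall
- oil_bottle: bystander, to be left alone: grey oil bottle, 68 mm across, 190 mm tall
- spare_rod: bystander, to be left alone: a darker connecting rod without paint, 170 mm long: not the one to weigh
- screwdriver: bystander, to be left alone: yellow-handled screwdriver, 210 mm long, lying
- ratchet: bystander, to be left alone: ratchet handle with black grip, 230 mm long, lying
Mind the look-alikes: they are no part of the job. Leave any pink, purple or red look-alike of the w500 alone.

How it is judged (in metres and radians):
At the end, for the whole second after the job is handed in: Rod flat on the left pan, its balance point within 50 mm of the centre; 500 g upright on the right pan; 200 g and 100 g each upright on the right pan or clear of both pans on table or box; all released, beam at rest within 0.015 rad (9 g) of level (contact force between rod and left_pan above 3 N and horizontal distance between rod and left_pan below 0.05 m and angle between each of rod, w500, w200, w100's own z axis and vertical below 0.1 rad and linear speed of each of rod, w500, w200, w100 below 0.05 m/s and value of joint beam between -0.015 and 0.015 rad and velocity of joint beam between -0.03 and 0.03 rad/s and contact force between w500 and right_pan above 2.4525 N and horizontal distance between w500 and right_pan below 0.075 m and ((contact force between w200 and right_pan above 0.981 N and horizontal distance between w200 and right_pan below 0.075 m) or (contact force between w200 and right_pan below 0.01 N and contact force between w200 and left_pan below 0.01 N and horizontal distance between w200 and left_pan above 0.075 m and horizontal distance between w200 and right_pan above 0.075 m and height (world z) of w200 below 0.03 m)) and ((contact force between w100 and right_pan above 0.4905 N and horizontal distance between w100 and right_pan below 0.075 m) or (contact force between w100 and right_pan below 0.01 N and contact force between w100 and left_pan below 0.01 N and horizontal distance between w100 and left_pan above 0.075 m and horizontal distance between w100 and right_pan above 0.075 m and height (world z) of w100 below 0.03 m))); the robot touches nothing.
It fails at once if a bystander is moved by more than 25 mm (distance of any of piston, spray_can, oil_filter, oil_bottle, spare_rod, screwdriver, ratchet from where it was at the start of the episode above 0.025 m).
It fails at once if a standing bystander is tipped over (angle between any of piston, spray_can, oil_filter, oil_bottle's own z axis and vertical above 0.3 rad).
It fails at once if the rod or a weight is dropped (faster than 0.7 m/s out of the grip) ((linear speed of rod above 0.7 m/s and contact force between the fingers and rod below 0.1 N) or (linear speed of w500 above 0.7 m/s and contact force between the fingers and w500 below 0.1 N) or (linear speed of w200 above 0.7 m/s and contact force between the fingers and w200 below 0.1 N) or (linear speed of w100 above 0.7 m/s and contact force between the fingers and w100 below 0.1 N)).
It also fails if it takes over 72 s, if anything falls off the work surface, if the arm or the gripper's body presses on something with over 40 N, if the wrist force passes 120 N, or if a joint passes its speed limit or range.

### The arm

A 7-joint arm with a two-finger parallel gripper is mounted at the origin on the work surface. World frame = base frame: x ahead of the robot, y to its left, z up, the work surface at z = 0. Lengths are in m, angles in degrees, forces in N, time in s.
With the tool pointing down it reaches from about 0.425 to 0.875 m from the base axis. Payload 4.7 kg.
Tool frame: the origin (TCP) lies midway between the tips of the shut fingers; the grasp point (between the pads) lies 19 mm behind it; z points along the fingers, x is the direction in which the jaws open and shut, and the axes are right-handed (so a half turn about z gives the same grasp; the last joint's range is limited). The gripper opens to 87 mm and grips with 3 to 60 N. Pads are 19 mm wide; open, the fingers measure 117 mm over their backs; the gripper's body (75 mm by 190 mm) begins 51 mm behind the grasp point.
Start: joints at [-67.718, 18.392, -4.016, 83.108, 1.295, 78.541, -3.26], TCP at [0.238, 0.605, 0.223] pointing down, gripper open.
Joint ranges: [-163.93, 163.93], [-17.29, 119.83], [-79.2, 71.16], [3.27, 140.29], [-89.18, 269.18], [5.43, 117.66], [-154.24, 154.24]. Speed limits (degrees/s): [147.25, 147.25, 180, 180, 180, 180, 180].

### API

Orientations are given as [roll, pitch, yaw] about the fixed x, y, z axes, in that order (R = Rz(yaw) Ry(pitch) Rx(roll)).
In Python, from cell import env gives the robot as it stands.
- The arm moves only by the tool carry_out, never from a script. Its argument "plan" is a list of rows, each an object with "grip": the closure, from 0 (fully open) to 1 (shut); "dp": the shift along the tool's x, y, z in m, a list of three; "rotation": the turn, a rotation vector about the tool's x, y, z in degrees, a list of three. In form: [{"grip": grip, "dp": [dx, dy, dz], "rotation": [wx, wy, wz]}, ...]. A call has 1 to 8 rows; each row shifts and turns the pose as measured when the row begins, along the tool's axes as they then stand; what a row does not reach is not made up. A row lasts 1/12 s, in which the tool goes at most 41.7 mm and 7.16 degrees, less where a joint would pass 70% of its speed; a pose out of reach is approached as far as the arm can. A call is refused whole if a number of a shift passes 0.0417 or a number of a turn 7.16, either way. A call with a gripper value outside its range is refused whole. The fingers move at their own pace and stop on an object; "force" is the grip in N (left out, the last holds). Time passes only in rows, so rows that do not move let the fingers close. It gives the time, the measured TCP pose, the force and the opening at its end, in the units of the state.
- env.get_obs(): the state, without advancing time (a new reading comes with each control period).
- env.read_camera(name): name is "side" or "top"; returns the picture (400x640x3 uint8, red, green, blue); there is no depth.
- env.camera_params(name): a dict with "fx", "fy", "cx", "cy" (pixels), "R" (3x3) and "t" (3): a world point X has camera coordinates R X + t. Camera axes: x right, y down, z forward; pixel columns grow to the right and rows downward; lengths in m; the calibration is good to about 2 mm. A picture is of the moment at which its call begins. camera_params takes no time and is no camera call.
- env.sign_off(): hands the job in, once; it reports no verdict.
The state is a dict: "time_s": time; "qpos": joint angles; "joint_velocities": joint speeds; "effort": joint torques, N m; "tool_pos": TCP position; "tool_rot": TCP orientation; "force": force on the tool from outside, world axes, zero at the start; "wrist_torque": the same for the moment, N m; "grip_width": finger opening in m.
Only numpy, scipy, OpenCV 4.12 (cv2) and the standard library are available. Lean on these libraries where they do the work, as an engineer would, in place of code of your own. Each camera call takes 0.05 s, during which the arm holds its last target. There are 200 camera calls.

## Working session

There is one attempt and no reset: what is moved stays moved. The work goes in short steps, Python scripts to look and compute and a tool call to move; the robot and the scene stay as the last step left them, time stands still between calls to the robot, and variables do not carry over. Pictures are saved under pics/ and viewed, about 8 in all and at most 12, crops included, and the job is handed in when it is done.

Besides the shell and the picture viewer there is one more tool, called after "Request:" in YAML: its name, and indented under it one key for each argument. carry_out: Moves the arm, as the interface text tells. Its arguments: {"type":"object","properties":{"plan":{"type":"array","items":{"type":"object","properties":{"grip":{"type":"number"},"dp":{"type":"array","items":{"type":"number"}},"rotation":{"type":"array","items":{"type":"number"}}}}},"force":{"type":"number"}},"required":["plan"]}

```bash
mkdir -p pics; ls; python3 - <<'E'
from cell import env
import cv2
o=env.get_obs();print({k:o[k] for k in('time_s','tool_pos','tool_rot','force','grip_width')})
for n in('top','side'):
    p=env.camera_params(n);print(n,p)
    cv2.imwrite(f'pics/{n}0.png',env.read_camera(n)[:,:,::-1])
E
```

```text
pics
{'time_s': 0.0, 'tool_pos': array([0.23779497, 0.60433708, 0.22147893]), 'tool_rot': array([1.79992622e+02, 1.08773540e-01, 6.85281176e+01]), 'force': array([ 0.8856696 , -0.07652618, -1.56041244]), 'grip_width': 0.08714915457177619}
top {'fx': 385.37533052888966, 'fy': 385.37533052888966, 'cx': 318.6294175549539, 'cy': 202.38197225855276, 'R': array([[-0.02791973, -0.99945129, -0.01782156],
       [-0.99610489,  0.02930914, -0.08316259],
       [ 0.08363929,  0.01543027, -0.99637662]]), 't': array([0.08056334, 0.52067636, 1.19898092])}
side {'fx': 511.12458267776435, 'fy': 511.12458267776435, 'cx': 314.79347108402806, 'cy': 198.46940543038718, 'R': array([[-0.94058712, -0.33887299, -0.02147023],
       [-0.21142639,  0.6339735 , -0.74389279],
       [ 0.26569673, -0.6951566 , -0.667954  ]]), 't': array([0.47094546, 0.14411885, 1.45846603])}
```

View pics/top0.png

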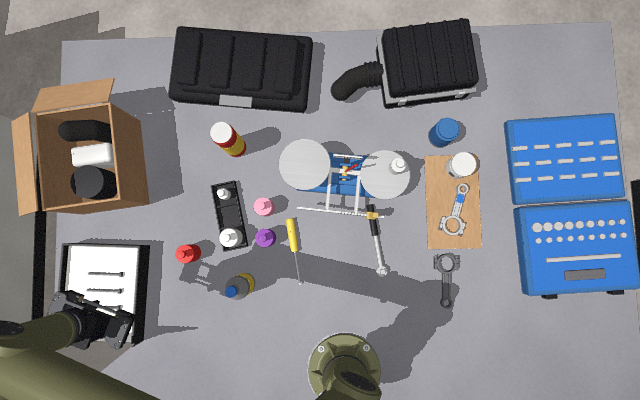

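View pics/side0.png

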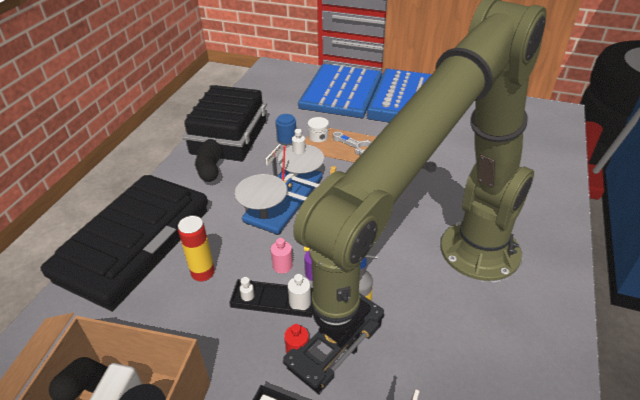

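The top view shows the left pan at (304,163) and the right pan at (386,174), with w200 standing on it at (399,165). The poise tab is near (372,215). The box has w100 at (223,193) and w500 at (230,238). The blue-marked rod runs from (453,225) to (463,188), next to the piston at (463,165).

```bash
cat > h.py <<'E'
from cell import env
import cv2, numpy as np
def ray(n,u,v,z):
    p=env.camera_params(n);R=np.array(p['R']);t=np.array(p['t'])
    c=-R.T@t;d=R.T@np.array([(u-p['cx'])/p['fx'],(v-p['cy'])/p['fy'],1])
    return (c+d*(z-c[2])/d[2])
def proj(n,X):
    p=env.camera_params(n);c=np.array(p['R'])@X+p['t']
    return np.array([p['fx']*c[0]/c[2]+p['cx'],p['fy']*c[1]/c[2]+p['cy']])
def st():
    o=env.get_obs();print('t',round(o['time_s'],2),'p',np.round(o['tool_pos'],4),'r',np.round(o['tool_rot'],1),'F',np.round(o['force'],1),'g',round(o['grip_width'],4),'q',np.round(o['qpos'],0))
def shot(n): return env.read_camera(n)[:,:,::-1].copy()
def blobs(im,lo,hi,box,amin=8):
    x0,y0,x1,y1=box
    m=cv2.inRange(cv2.cvtColor(im,cv2.COLOR_BGR2HSV),lo,hi)[y0:y1,x0:x1]
    n,l,s,c=cv2.connectedComponentsWithStats(m)
    return [(s[i,4],np.round(c[i]+[x0,y0],1),s[i,:4]+[x0,y0,0,0]) for i in range(1,n) if s[i,4]>=amin]
E
python3 - <<'E'
from h import *
im=cv2.imread('pics/top0.png')
for nm,lo,hi,box in [('rodblue',(100,120,60),(125,255,255),(425,150,485,250)),('card',(8,40,60),(25,255,255),(415,145,490,260)),('brass',(15,90,80),(32,255,255),(335,195,400,235)),('box',(0,0,0),(180,255,50),(205,175,255,255)),('base',(100,120,60),(125,255,255),(320,140,400,200)),('pan',(0,0,160),(180,40,255),(270,130,420,205)),('weights',(0,0,190),(180,30,255),(210,180,250,255))]:
    print(nm,*blobs(im,lo,hi,box),sep='\n  ')
c=im[110:290,180:500]
cv2.imwrite('pics/crop0.png',cv2.resize(c,None,fx=2.5,fy=2.5,interpolation=cv2.INTER_CUBIC))
E
```

```text
rodblue
  (np.int32(53), array([459.8, 198. ]), array([456, 194,   8,   9]))
card
  (np.int32(3770), array([451., 205.]), array([424, 155,  58,  94]))
  (np.int32(23), array([461.8, 188.7]), array([460, 186,   5,   6]))
  (np.int32(155), array([451.6, 224.9]), array([445, 218,  14,  15]))
brass
  (np.int32(90), array([371.2, 215. ]), array([365, 211,  14,   9]))
box
  (np.int32(220), array([218.4, 204.5]), array([212, 181,  21,  51]))
  (np.int32(229), array([238.6, 213. ]), array([227, 181,  21,  65]))
  (np.int32(18), array([225.9, 248.1]), array([223, 246,   7,   5]))
  (np.int32(12), array([237.5, 246.8]), array([232, 246,  12,   3]))
base
  (np.int32(257), array([345.6, 162. ]), array([329, 153,  38,  17]))
  (np.int32(467), array([343.3, 184.2]), array([331, 173,  26,  23]))
  (np.int32(78), array([323.7, 185.9]), array([320, 177,   8,  16]))
  (np.int32(74), array([363.8, 192. ]), array([360, 184,  13,  13]))
pan
  (np.int32(8524), array([343.2, 165.5]), array([270, 130, 150,  75]))
  (np.int32(61), array([347. , 155.7]), array([333, 154,  29,   5]))
weights
  (np.int32(62), array([221. , 193.6]), array([217, 189,  10,  10]))
  (np.int32(215), array([226.8, 237.9]), array([219, 229,  18,  18]))
```

View pics/crop0.png

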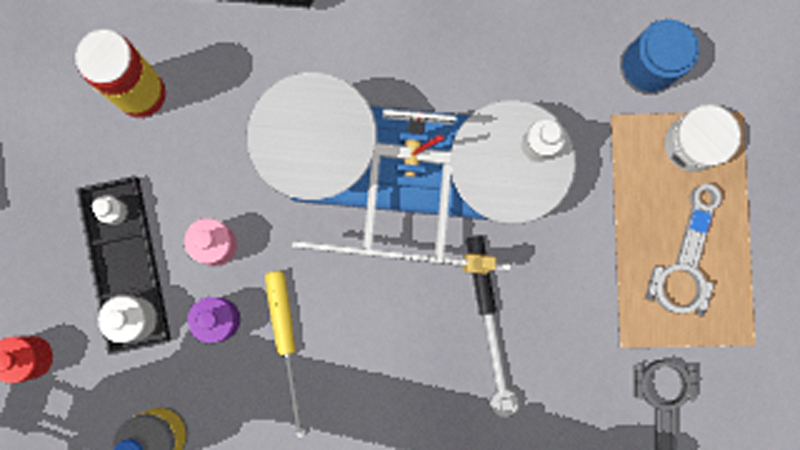

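The crop shows the left pan centre at crop (311,136) and the right pan at (514,161). The w200 knob is at (551,132), w100 at (104,208) and w500 at (120,319). The poise is at (481,263) on a bar running from (293,244) to (510,268). The rod bores are at (683,288) and (708,196). The ratchet lies under the poise.

```bash
cat > m0.py <<'E'
from h import *
f=lambda x,y,z:ray('top',180+x/2.5-.3,110+y/2.5-.3,z)
L=f(311,136,.139);Rr=f(514,161,.091)
d=(L-Rr)[:2];print('pans',L,Rr,np.linalg.norm(d),'yaw',np.degrees(np.arctan2(-d[0],d[1])))
mid=(L+Rr)/2
th=np.arctan2(-d[0],d[1]);Rb=np.array([[np.cos(th),-np.sin(th)],[np.sin(th),np.cos(th)]])
bal=lambda X:Rb.T@(X[:2]-mid[:2])
for n,P in dict(w200=f(551,130,.091+.08),w100=f(102,205,.071),w500=f(118,317,.107),red_mid=f(413,155,.075),poise=f(481,261,.11),barL=f(293,244,.1),barR=f(510,268,.06),big=f(683,288,.02),small=f(708,196,.02),piston=f(709,134,.064),pink=f(209,238,.1),boxa=f(80,188,.022),boxb=f(110,352,.022),boxc=f(140,178,.022),boxd=f(170,340,.022),screw=f(278,275,.02)).items(): print(n,np.round(P[:2],3),'bal',np.round(bal(P),3))
b,s=f(683,288,.02),f(708,196,.02);e=(s-b)[:2];print('rod len',np.linalg.norm(e),'dir',np.degrees(np.arctan2(e[1],e[0])),'orig',b[:2]+e*45/120, 'grasp x+6',b[:2]+e*51/120)
print('cam',ray('top',0,0,0),-np.array(env.camera_params('top')['R']).T@env.camera_params('top')['t'])
E
python3 m0.py
```

```text
pans [0.6252598  0.10269921 0.139     ] [ 0.59623332 -0.13777985  0.091     ] 0.2422245142053727 yaw -6.88246268487459
w200 [ 0.618 -0.168] bal [ 0.025 -0.148]
w100 [0.56  0.365] bal [-0.096  0.373]
w500 [0.423 0.337] bal [-0.229  0.329]
red_mid [ 0.61  -0.018] bal [-0.001 -0.   ]
poise [ 0.476 -0.091] bal [-0.125 -0.089]
barL [0.504 0.129] bal [-0.124  0.133]
barR [ 0.469 -0.132] bal [-0.127 -0.131]
big [ 0.44  -0.354] bal [-0.13  -0.355]
small [ 0.555 -0.392] bal [-0.011 -0.378]
piston [ 0.626 -0.382] bal [ 0.059 -0.36 ]
pink [0.514 0.229] bal [-0.126  0.233]
boxa [0.589 0.406] bal [-0.072  0.418]
boxb [0.379 0.369] bal [-0.276  0.356]
boxc [0.6   0.329] bal [-0.053  0.342]
boxd [0.392 0.293] bal [-0.254  0.282]
screw [0.471 0.155] bal [-0.16   0.154]
rod len 0.12136268604329159 dir -18.264133121801972 orig [ 0.48284604 -0.36823295] grasp x+6 [ 0.48860847 -0.37013469]
cam [1.25283828 1.13869509 0.        ] [0.42061566 0.04675796 1.23937312]
```

Request:
carry_out:
  plan:
    - {"grip": 0.4, "dp": [0, 0, 0], "rotation": [0, 0, -7.16]}
    - {"grip": 0.4, "dp": [0, 0, 0], "rotation": [0, 0, -7.16]}
    - {"grip": 0.4, "dp": [0, 0, 0], "rotation": [0, 0, -7.16]}
    - {"grip": 0.4, "dp": [-0.033, 0.023, 0], "rotation": [0, 0, 0]}
    - {"grip": 0.4, "dp": [-0.033, 0.023, 0], "rotation": [0, 0, 0]}
    - {"grip": 0.4, "dp": [-0.033, 0.023, 0], "rotation": [0, 0, 0]}
    - {"grip": 0.4, "dp": [-0.033, 0.023, 0], "rotation": [0, 0, 0]}
  force: 40

```text
time_s: 0.68
tool_pos: [0.3226, 0.4766, 0.215]
tool_rot: [-179.4, 0.3, 91.9]
force: [1.2, 0.2, 0.2]
grip_width: 0.0543
```

Request:
carry_out:
  plan:
    - {"grip": 0.4, "dp": [-0.033, 0.024, 0], "rotation": [0, 0, 0]}
    - {"grip": 0.4, "dp": [-0.033, 0.024, 0], "rotation": [0, 0, 0]}
    - {"grip": 0.4, "dp": [-0.033, 0.024, 0], "rotation": [0, 0, 0]}
    - {"grip": 0.4, "dp": [-0.02, 0.015, 0], "rotation": [0, 0, 2]}
    - {"grip": 0.4, "dp": [-0.01, 0.006, 0.02], "rotation": [0, 0, 0]}
    - {"grip": 0.4, "dp": [0, 0, 0.02], "rotation": [0, 0, 0]}

```text
time_s: 1.18
tool_pos: [0.4301, 0.3349, 0.1762]
tool_rot: [-179.8, 0.3, 89.0]
force: [-0.2, 0.2, -0.2]
grip_width: 0.0521
```

```bash
python3 -c "
from h import *
st()
i=shot('side');cv2.imwrite('pics/s1.png',cv2.resize(i[180:380,200:420],None,fx=3,fy=3,interpolation=cv2.INTER_CUBIC))"
```

```text
t 1.18 p [0.4301 0.3349 0.1762] r [-179.8    0.3   89. ] F [-0.2  0.2 -0.2] g 0.0521 q [-45.   8.   4. 102.  -0.  71.  49.]
```

View pics/s1.png

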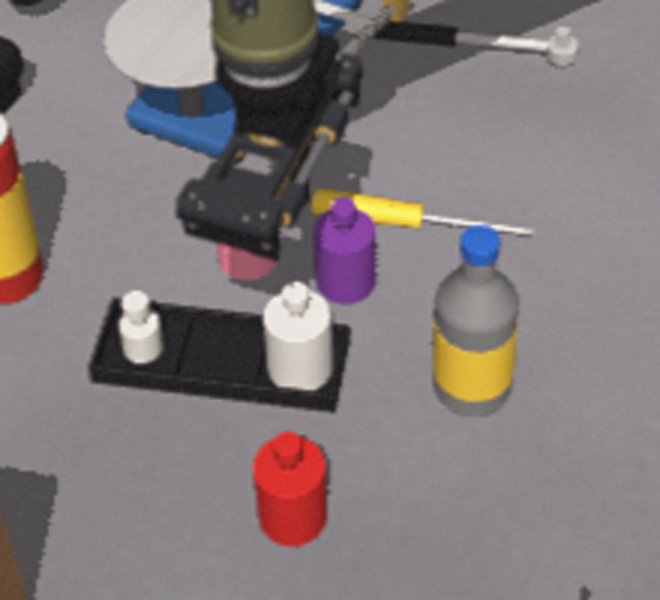

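The side view shows w500 with its knob at full (298.5,278.5). It stands alone in its compartment, and the gripper is above and behind it. I'll check this against the projections.

```bash
python3 -c "
from h import *
print(proj('side',np.array([.4301,.3349,.1762])),proj('side',np.array([.423,.337,.099])), proj('side',np.array([.43,.335,.24])))
for n in ('side',):
  # triangulate knob, side ray at z .099
  print(ray('side',200+297/3-.3,180+299/3-.3,.099), 'bottle',ray('side',200+475/3,180+375/3,.03))
"
```

```text
[293.51920203 254.68545118] [297.39391763 276.79566292] [292.18134558 236.19174039]
[0.41698638 0.34354062 0.099     ] bottle [0.2680379 0.3203579 0.03     ]
```

Request:
carry_out:
  plan:
    - {"grip": 0.4, "dp": [0.005, -0.01, 0.02], "rotation": [0, 0, 0]}
    - {"grip": 0.4, "dp": [0, 0, 0.03], "rotation": [0, 0, 0]}
    - {"grip": 0.4, "dp": [0, 0, 0.03], "rotation": [0, 0, 0]}
    - {"grip": 0.4, "dp": [0, 0, 0.012], "rotation": [0, 0, 0]}

```text
time_s: 1.57
tool_pos: [0.4174, 0.3402, 0.0794]
tool_rot: [-179.7, 0.3, 89.0]
force: [-0.6, -0.4, -0.1]
grip_width: 0.0526
```

Request:
carry_out:
  plan:
    - {"grip": 0.4, "dp": [0, 0.002, -0.002], "rotation": [0, 0, 0]}
    - {"grip": 1, "dp": [0, 0, 0], "rotation": [0, 0, 0]}
    - {"grip": 1, "dp": [0, 0, 0], "rotation": [0, 0, 0]}
    - {"grip": 1, "dp": [0, 0, 0], "rotation": [0, 0, 0]}
    - {"grip": 1, "dp": [0, 0, 0], "rotation": [0, 0, 0]}
    - {"grip": 1, "dp": [0, 0, 0], "rotation": [0, 0, 0]}

```text
time_s: 2.07
tool_pos: [0.4177, 0.3422, 0.0825]
tool_rot: [-179.5, 0.4, 89.2]
force: [-0.7, -1.7, 0.9]
grip_width: 0.0267
```

Request:
carry_out:
  plan:
    - {"grip": 1, "dp": [0, 0, -0.01], "rotation": [0, 0, 0]}
    - {"grip": 1, "dp": [0, 0, -0.03], "rotation": [0, 0, 0]}

```text
time_s: 2.23
tool_pos: [0.4144, 0.339, 0.1182]
tool_rot: [-179.0, 0.9, 89.2]
force: [-1.3, -0.9, -5.5]
grip_width: 0.0209
```

Request:
carry_out:
  plan:
    - {"grip": 1, "dp": [0, 0, -0.04], "rotation": [0, 0, 0]}
    - {"grip": 1, "dp": [-0.005, 0, -0.04], "rotation": [0, 0, 0]}
    - {"grip": 1, "dp": [-0.02, 0.005, -0.035], "rotation": [0, 0, 0]}
    - {"grip": 1, "dp": [-0.033, 0.012, -0.02], "rotation": [0, 0, 0]}
    - {"grip": 1, "dp": [-0.037, 0.013, 0], "rotation": [0, 0, 0]}
    - {"grip": 1, "dp": [-0.037, 0.013, 0], "rotation": [0, 0, 0]}
    - {"grip": 1, "dp": [-0.037, 0.013, 0], "rotation": [0, 0, 0]}
    - {"grip": 1, "dp": [-0.037, 0.013, 0], "rotation": [0, 0, 0]}

```text
time_s: 2.9
tool_pos: [0.48, 0.1392, 0.2689]
tool_rot: [-179.1, 0.3, 90.5]
force: [1.5, 0.4, -4.8]
grip_width: 0.0207
```

Request:
carry_out:
  plan:
    - {"grip": 1, "dp": [-0.037, 0.013, 0], "rotation": [0, 0, 0]}
    - {"grip": 1, "dp": [-0.037, 0.013, 0], "rotation": [0, 0, 0]}
    - {"grip": 1, "dp": [-0.037, 0.013, 0], "rotation": [0, 0, 0]}
    - {"grip": 1, "dp": [-0.037, 0.013, 0], "rotation": [0, 0, 0]}
    - {"grip": 1, "dp": [-0.037, 0.013, 0], "rotation": [0, 0, 0]}
    - {"grip": 1, "dp": [-0.02, 0.01, 0], "rotation": [0, 0, 0]}

```text
time_s: 3.4
tool_pos: [0.5547, -0.0813, 0.271]
tool_rot: [-179.1, 0.3, 90.3]
force: [0.6, -1.7, -5.8]
grip_width: 0.0208
```

Request:
carry_out:
  plan:
    - {"grip": 1, "dp": [-0.02, 0.012, 0.01], "rotation": [0, 0, 0]}
    - {"grip": 1, "dp": [-0.01, 0.006, 0.025], "rotation": [0, 0, 0]}
    - {"grip": 1, "dp": [0, 0, 0.03], "rotation": [0, 0, 0]}
    - {"grip": 1, "dp": [0, 0, 0.015], "rotation": [0, 0, 0]}
    - {"grip": 1, "dp": [0, 0, 0], "rotation": [0, 0, 0]}

```text
time_s: 3.82
tool_pos: [0.5716, -0.1249, 0.1904]
tool_rot: [-179.2, 0.5, 89.4]
force: [-0.7, -0.1, -5.9]
grip_width: 0.0209
```

```bash
python3 -c "
from h import *
st()
i=shot('side');cv2.imwrite('pics/s2.png',cv2.resize(i[90:250,200:400],None,fx=4,fy=3.75,interpolation=cv2.INTER_CUBIC))"
```

```text
t 3.82 p [ 0.5716 -0.1249  0.1904] r [-179.2    0.5   89.4] F [-0.7 -0.1 -5.9] g 0.0209 q [-16.  13.  29.  96.  -6.  74. 104.]
```

View pics/s2.png

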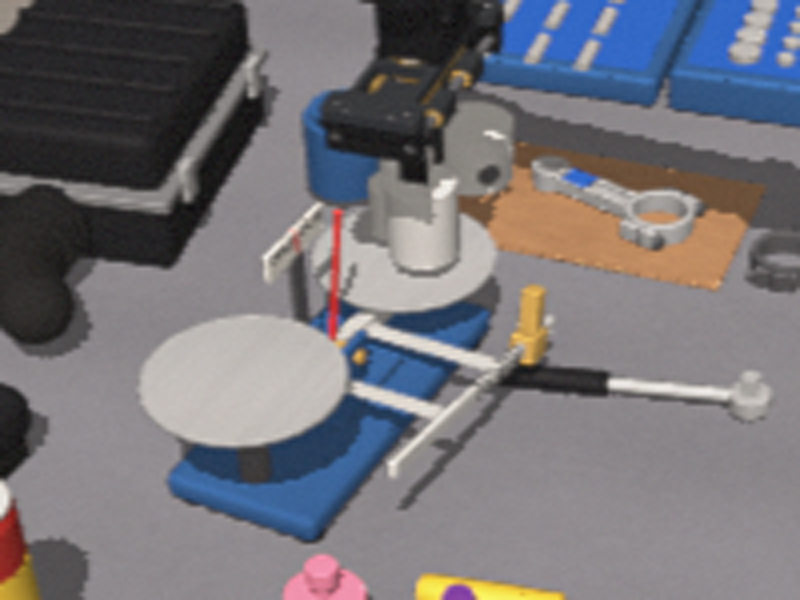

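The side view shows w500 hanging upright over the front half of the right pan, clear of w200. The beam is at its right-down stop. I'll lower it.

Request:
carry_out:
  plan:
    - {"grip": 1, "dp": [0.006, 0, 0.008], "rotation": [0, 0, 0]}
    - {"grip": 1, "dp": [0, 0, 0.006], "rotation": [0, 0, 0]}
    - {"grip": 1, "dp": [0, 0, 0.004], "rotation": [0, 0, 0]}
    - {"grip": 1, "dp": [0, 0, 0.003], "rotation": [0, 0, 0]}
    - {"grip": 1, "dp": [0, 0, 0], "rotation": [0, 0, 0]}

```text
time_s: 4.28
tool_pos: [0.5748, -0.1169, 0.1754]
tool_rot: [-179.8, 0.4, 89.6]
force: [1.0, -0.3, -5.0]
grip_width: 0.0206
```

Request:
carry_out:
  plan:
    - {"grip": 1, "dp": [0, 0, 0.004], "rotation": [0, 0, 0]}
    - {"grip": 1, "dp": [0, 0, 0.003], "rotation": [0, 0, 0]}
    - {"grip": 1, "dp": [0, 0, 0], "rotation": [0, 0, 0]}

```text
time_s: 4.53
tool_pos: [0.5786, -0.1176, 0.1758]
tool_rot: [179.6, 0.4, 89.6]
force: [0.9, 0.8, -5.3]
grip_width: 0.0209
```

Request:
carry_out:
  plan:
    - {"grip": 1, "dp": [0, -0.003, 0.008], "rotation": [0, 0, 0]}
    - {"grip": 1, "dp": [0, 0, 0.006], "rotation": [0, 0, 0]}

```text
time_s: 4.7
tool_pos: [0.5846, -0.1197, 0.174]
tool_rot: [178.2, 0.5, 89.6]
force: [-10.8, 2.9, 29.8]
grip_width: 0.0207
```

Request:
carry_out:
  plan:
    - {"grip": 1, "dp": [0, -0.004, -0.006], "rotation": [1.5, 0, 0]}
    - {"grip": 1, "dp": [0, 0, 0], "rotation": [0, 0, 0]}

```text
time_s: 4.87
tool_pos: [0.5821, -0.1197, 0.1829]
tool_rot: [179.4, 0.5, 89.6]
force: [1.6, -0.5, -3.9]
grip_width: 0.0209
```

```bash
python3 -c "
from h import *
st()
i=shot('side');j=shot('top');cv2.imwrite('pics/s3.png',np.hstack([cv2.resize(i[100:180,260:360],None,fx=4,fy=4,interpolation=cv2.INTER_CUBIC),cv2.resize(j[130:210,340:440],None,fx=4,fy=4,interpolation=cv2.INTER_CUBIC)]))"
```

```text
t 4.87 p [ 0.5821 -0.1197  0.1829] r [179.4   0.5  89.6] F [ 1.6 -0.5 -3.9] g 0.0209 q [-16.  13.  29.  96.  -6.  72. 104.]
```

View pics/s3.png

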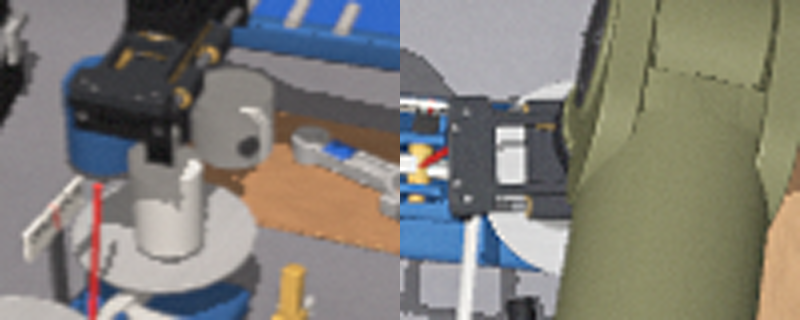

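```bash
python3 -c "
from h import *
p=env.camera_params('side');c=-np.array(p['R']).T@p['t'];print(c)
b=np.array([.582,-.12,0]);d=(c-b)[:2];d/=np.linalg.norm(d)
for z in(.091,.098,.105): print(z,proj('side',np.r_[b[:2]+.028*d,z]))
pc=np.array([.5962,-.1378,.091]);print('pan near edge',proj('side',pc+.075*np.r_[d,0]),proj('side',pc+[0,0,.024]+.075*np.r_[d,0]))
a=cv2.imread('pics/s3.png')
print(a[225:300:2,168].tolist())
"
```

```text
[0.0859261  1.08208545 1.09150849]
0.091 [303.24435312 165.54183455]
0.098 [303.16311151 163.79331954]
0.105 [303.08139673 162.03462051]
pan near edge [301.44836521 170.61274562] [301.14628162 164.554802  ]
[[192, 201, 207], [193, 200, 208], [194, 200, 208], [194, 201, 208], [194, 201, 207], [194, 201, 207], [193, 201, 207], [193, 201, 207], [192, 200, 208], [193, 200, 208], [193, 201, 208], [195, 203, 209], [197, 204, 210], [200, 207, 213], [198, 205, 211], [175, 181, 187], [146, 149, 155], [120, 122, 127], [114, 115, 119], [140, 142, 146], [180, 183, 188], [196, 200, 205], [190, 193, 199], [188, 192, 198], [187, 191, 197], [187, 190, 196], [187, 191, 195], [186, 190, 195], [185, 189, 194], [184, 188, 194], [183, 187, 192], [184, 188, 194], [179, 184, 190], [148, 148, 150], [112, 103, 100], [90, 71, 58], [87, 61, 40], [86, 56, 31]]
```

The side view shows w500 upright, about 8–10 mm above the pan, so the earlier force was contact with the pan. I'll lower it until it just touches and release.

Request:
carry_out:
  plan:
    - {"grip": 1, "dp": [0, -0.004, 0.005], "rotation": [0.6, 0, 0]}
    - {"grip": 1, "dp": [0, -0.002, 0.005], "rotation": [0, 0, 0]}
    - {"grip": 1, "dp": [0, 0, 0.003], "rotation": [0, 0, 0]}

```text
time_s: 5.22
tool_pos: [0.577, -0.1198, 0.1741]
tool_rot: [179.7, 0.4, 89.6]
force: [-5.5, 1.8, 16.8]
grip_width: 0.021
```

Contact at about 20 N. I'll open slowly and back off.

Request:
carry_out:
  plan:
    - {"grip": 0.65, "dp": [0, 0, -0.001], "rotation": [0, 0, 0]}
    - {"grip": 0.5, "dp": [0, 0, 0], "rotation": [0, 0, 0]}
    - {"grip": 0.45, "dp": [0, 0, 0], "rotation": [0, 0, 0]}
    - {"grip": 0.45, "dp": [0, 0, 0], "rotation": [0, 0, 0]}
    - {"grip": 0.45, "dp": [0, 0, -0.015], "rotation": [0, 0, 0]}
    - {"grip": 0.45, "dp": [0, 0, -0.03], "rotation": [0, 0, 0]}
    - {"grip": 0.45, "dp": [0, 0, -0.03], "rotation": [0, 0, 0]}

```text
time_s: 5.8
tool_pos: [0.5714, -0.1181, 0.242]
tool_rot: [-179.3, 0.4, 89.6]
force: [0.5, -0.1, 0.2]
grip_width: 0.047
```

Request:
carry_out:
  plan:
    - {"grip": 0.35, "dp": [-0.036, -0.012, 0], "rotation": [0, 0, 0]}
    - {"grip": 0.35, "dp": [-0.038, -0.012, 0], "rotation": [0, 0, 0]}
    - {"grip": 0.35, "dp": [-0.038, -0.012, 0], "rotation": [0, 0, 0]}
    - {"grip": 0.35, "dp": [-0.038, -0.012, 0], "rotation": [0, 0, 0]}
    - {"grip": 0.35, "dp": [-0.038, -0.012, 0.01], "rotation": [0, 0, 0]}
    - {"grip": 0.35, "dp": [-0.038, -0.012, 0.02], "rotation": [0, 0, 0]}
    - {"grip": 0.35, "dp": [-0.02, -0.006, 0.02], "rotation": [0, 0, 5]}
    - {"grip": 0.35, "dp": [0, 0, 0.02], "rotation": [0, 0, 6]}

```text
time_s: 6.47
tool_pos: [0.498, -0.3688, 0.1801]
tool_rot: [179.7, 0.7, 79.1]
force: [-0.4, -0.3, 1.6]
grip_width: 0.0566
```

Request:
carry_out:
  plan:
    - {"grip": 0.35, "dp": [0, 0, 0.02], "rotation": [0, 0, 6]}
    - {"grip": 0.35, "dp": [0, 0, 0], "rotation": [0, 0, 0]}

```text
time_s: 6.63
tool_pos: [0.4932, -0.3709, 0.1538]
tool_rot: [-179.9, 0.7, 72.3]
force: [-0.1, 0.8, 0.2]
grip_width: 0.0564
```

```bash
python3 - <<'E'
from h import *
st()
i=shot('side');j=shot('top')
print(blobs(i,(100,120,60),(125,255,255),(320,120,380,150)))
print('top rodblue',blobs(j,(100,120,60),(125,255,255),(425,150,485,250)))
cv2.imwrite('pics/s4.png',np.hstack([cv2.resize(i[100:180,270:390],None,fx=3.3,fy=3.3,interpolation=cv2.INTER_CUBIC),cv2.resize(j[150:230,380:500],None,fx=3.3,fy=3.3,interpolation=cv2.INTER_CUBIC)]))
E
```

```text
t 6.63 p [ 0.4932 -0.3709  0.1538] r [-179.9    0.7   72.3] F [-0.1  0.8  0.2] g 0.0564 q [  1.  20.  40.  95. -13.  70. 117.]
[(np.int32(22), array([344.5, 137. ]), array([341, 135,   8,   5]))]
top rodblue []
```

View pics/s4.png

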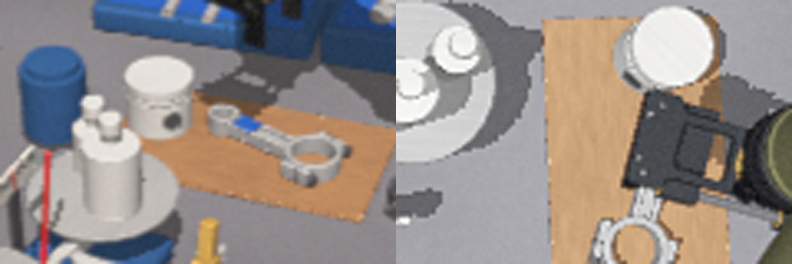

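Both weights stand upright on the right pan, and the gripper is over the rod's shank with the yaw matched. I'll descend.

Request:
carry_out:
  plan:
    - {"grip": 0.35, "dp": [0, -0.005, 0.035], "rotation": [0, 0, 0]}
    - {"grip": 0.35, "dp": [0, 0, 0.035], "rotation": [0, 0, 0]}
    - {"grip": 0.35, "dp": [0, 0, 0.035], "rotation": [0, 0, 0]}
    - {"grip": 0.35, "dp": [0, 0, 0.015], "rotation": [0, 0, 0]}
    - {"grip": 0.35, "dp": [0, 0, 0.004], "rotation": [0, 0, 0]}

```text
time_s: 7.15
tool_pos: [0.5025, -0.3718, 0.04]
tool_rot: [178.6, 0.8, 74.1]
force: [-0.2, 0.5, 1.4]
grip_width: 0.0567
```

Request:
carry_out:
  plan:
    - {"grip": 0.35, "dp": [-0.002, -0.012, 0.01], "rotation": [1.4, 0, 2]}
    - {"grip": 0.35, "dp": [0, -0.003, 0.014], "rotation": [0, 0, 0]}
    - {"grip": 0.35, "dp": [0, -0.002, 0.008], "rotation": [0, 0, 0]}

```text
time_s: 7.4
tool_pos: [0.4895, -0.3692, 0.011]
tool_rot: [179.8, 0.8, 72.3]
force: [-0.7, 0.2, -0.1]
grip_width: 0.0568
```

Request:
carry_out:
  plan:
    - {"grip": 0.5, "dp": [0, 0, 0.004], "rotation": [0, 0, 0]}
    - {"grip": 1, "dp": [0, 0, 0], "rotation": [0, 0, 0]}
    - {"grip": 1, "dp": [0, 0, 0], "rotation": [0, 0, 0]}
    - {"grip": 1, "dp": [0, 0, 0], "rotation": [0, 0, 0]}
    - {"grip": 1, "dp": [0, 0, 0], "rotation": [0, 0, 0]}
    - {"grip": 1, "dp": [0, 0, 0], "rotation": [0, 0, 0]}
    - {"grip": 1, "dp": [0, 0, 0], "rotation": [0, 0, 0]}
  force: 50

```text
time_s: 7.98
tool_pos: [0.4917, -0.3703, 0.011]
tool_rot: [179.5, 0.8, 72.4]
force: [0.5, 0.1, -4.9]
grip_width: 0.0223
```

Request:
carry_out:
  plan:
    - {"grip": 1, "dp": [0, 0, -0.015], "rotation": [0, 0, 0]}
    - {"grip": 1, "dp": [0, 0, -0.03], "rotation": [0, 0, 0]}
    - {"grip": 1, "dp": [0, 0, -0.038], "rotation": [0, 0, 0]}
    - {"grip": 1, "dp": [0, 0, -0.038], "rotation": [0, 0, 0]}
    - {"grip": 1, "dp": [0, 0, -0.038], "rotation": [0, 0, 0]}
    - {"grip": 1, "dp": [0, 0, -0.038], "rotation": [0, 0, 0]}
    - {"grip": 1, "dp": [0, 0, -0.038], "rotation": [0, 0, 0]}
    - {"grip": 1, "dp": [0, 0, -0.02], "rotation": [0, 0, 0]}

```text
time_s: 8.65
tool_pos: [0.483, -0.3594, 0.2603]
tool_rot: [-178.6, 0.4, 72.3]
force: [1.2, -0.8, -5.6]
grip_width: 0.0225
```

```bash
python3 -c "
from h import *
st()"
```

```text
t 8.65 p [ 0.483  -0.3594  0.2603] r [-178.6    0.4   72.3] F [ 1.2 -0.8 -5.6] g 0.0225 q [ -1.  15.  42.  87.  -9.  83. 114.]
```

Request:
carry_out:
  plan:
    - {"grip": 1, "dp": [0.03, 0, -0.008], "rotation": [0, 0, 5]}
    - {"grip": 1, "dp": [0.0393, -0.004, -0.004], "rotation": [0, 0, 7]}
    - {"grip": 1, "dp": [0.0383, -0.0095, 0], "rotation": [0, 0, 7]}
    - {"grip": 1, "dp": [0.037, -0.014, 0], "rotation": [0, 0, 7]}
    - {"grip": 1, "dp": [0.035, -0.0185, 0], "rotation": [0, 0, 7]}
    - {"grip": 1, "dp": [0.0325, -0.0225, 0], "rotation": [0, 0, 7]}

```text
time_s: 9.15
tool_pos: [0.5363, -0.1642, 0.2733]
tool_rot: [-179.6, 1.4, 34.2]
force: [0.7, -1.5, -4.6]
grip_width: 0.0227
```

Request:
carry_out:
  plan:
    - {"grip": 1, "dp": [0.031, -0.0245, 0], "rotation": [0, 0, 7]}
    - {"grip": 1, "dp": [0.028, -0.028, 0], "rotation": [0, 0, 7]}
    - {"grip": 1, "dp": [0.0245, -0.031, 0], "rotation": [0, 0, 7]}
    - {"grip": 1, "dp": [0.021, -0.034, 0], "rotation": [0, 0, 7]}
    - {"grip": 1, "dp": [0.016, -0.036, 0], "rotation": [0, 0, 6]}
    - {"grip": 1, "dp": [0.012, -0.038, 0], "rotation": [0, 0, 4]}
    - {"grip": 1, "dp": [0.01, -0.035, 0], "rotation": [0, 0, 0]}
    - {"grip": 1, "dp": [0, 0, 0], "rotation": [0, 0, 0]}

```text
time_s: 9.82
tool_pos: [0.614, 0.1149, 0.2582]
tool_rot: [179.7, 2.2, -3.6]
force: [-0.7, 2.9, -5.6]
grip_width: 0.0224
```

Request:
carry_out:
  plan:
    - {"grip": 1, "dp": [0.006, 0, 0.025], "rotation": [0, 2.2, 3]}
    - {"grip": 1, "dp": [0, 0, 0.03], "rotation": [0, 0, 0]}
    - {"grip": 1, "dp": [0, 0, 0.025], "rotation": [0, 0, 0]}
    - {"grip": 1, "dp": [0, 0, 0.008], "rotation": [0, 0, 0]}
    - {"grip": 1, "dp": [0, 0, 0], "rotation": [0, 0, 0]}

```text
time_s: 10.23
tool_pos: [0.6155, 0.1188, 0.1608]
tool_rot: [179.3, 0.4, -6.1]
force: [0.4, -1.3, -5.8]
grip_width: 0.0226
```

Request:
carry_out:
  plan:
    - {"grip": 1, "dp": [0.011, 0.003, 0.005], "rotation": [0.6, 0.4, 0]}
    - {"grip": 1, "dp": [0.002, 0, 0.006], "rotation": [0, 0, 0]}
    - {"grip": 1, "dp": [0, 0, 0.005], "rotation": [0, 0, 0]}
    - {"grip": 1, "dp": [0, 0, 0], "rotation": [0, 0, 0]}

```text
time_s: 10.57
tool_pos: [0.6297, 0.1132, 0.1462]
tool_rot: [-180.0, -0.0, -6.2]
force: [-2.0, -0.1, -4.0]
grip_width: 0.0224
```

```bash
python3 - <<'E'
from h import *
st()
i=shot('side')
cv2.imwrite('pics/s5.png',cv2.resize(i[100:240,220:360],None,fx=4,fy=4,interpolation=cv2.INTER_CUBIC))
E
```

```text
t 10.57 p [0.6297 0.1132 0.1462] r [-180.    -0.    -6.2] F [-2.  -0.1 -4. ] g 0.0224 q [-38.  22.  32.  91. -12.  70. -10.]
```

View pics/s5.png

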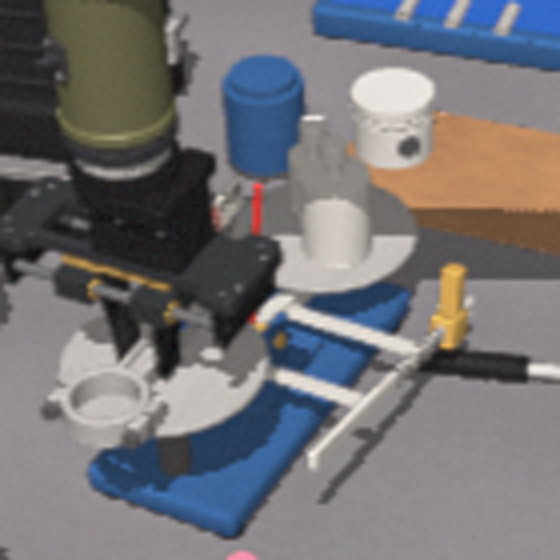

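The rod hangs flat just over the left pan with its big end outward, clear of the scale plate. I'll make the last few mm and release.

Request:
carry_out:
  plan:
    - {"grip": 1, "dp": [0, 0, 0.005], "rotation": [0, 0, 0]}
    - {"grip": 1, "dp": [0, 0, 0.004], "rotation": [0, 0, 0]}
    - {"grip": 1, "dp": [0, 0, 0.003], "rotation": [0, 0, 0]}

```text
time_s: 10.87
tool_pos: [0.6311, 0.113, 0.1387]
tool_rot: [-179.8, -0.2, -6.2]
force: [-1.9, 0.1, 2.2]
grip_width: 0.0224
```

Request:
carry_out:
  plan:
    - {"grip": 0.72, "dp": [0, 0, 0], "rotation": [0, 0, 0]}
    - {"grip": 0.6, "dp": [0, 0, 0], "rotation": [0, 0, 0]}
    - {"grip": 0.5, "dp": [0, 0, 0], "rotation": [0, 0, 0]}
    - {"grip": 0.4, "dp": [0, 0, -0.002], "rotation": [0, 0, 0]}
    - {"grip": 0.4, "dp": [0, 0, -0.015], "rotation": [0, 0, 0]}
    - {"grip": 0.4, "dp": [0, 0, -0.03], "rotation": [0, 0, 0]}
    - {"grip": 0.4, "dp": [0, 0, -0.04], "rotation": [0, 0, 0]}
    - {"grip": 0.4, "dp": [0, 0, -0.04], "rotation": [0, 0, 0]}

```text
time_s: 11.53
tool_pos: [0.6289, 0.1123, 0.2627]
tool_rot: [179.9, 0.0, -6.2]
force: [0.6, 0.1, 0.3]
grip_width: 0.0511
```

Request:
carry_out:
  plan:
    - {"grip": 0.4, "dp": [-0.014, 0.0377, 0], "rotation": [0, 0, 0]}
    - {"grip": 0.4, "dp": [-0.014, 0.0377, 0], "rotation": [0, 0, 0]}
    - {"grip": 0.4, "dp": [-0.014, 0.0377, 0], "rotation": [0, 0, 0]}
    - {"grip": 0.4, "dp": [-0.014, 0.0377, 0], "rotation": [0, 0, 0]}
    - {"grip": 0.4, "dp": [-0.014, 0.0377, 0], "rotation": [0, 0, 0]}
    - {"grip": 0.4, "dp": [-0.014, 0.0377, 0], "rotation": [0, 0, 0]}
    - {"grip": 0.4, "dp": [-0.014, 0.0377, 0], "rotation": [0, 0, 0]}
    - {"grip": 0.4, "dp": [-0.014, 0.0377, 0], "rotation": [0, 0, 0]}

```text
time_s: 12.2
tool_pos: [0.4968, -0.1752, 0.2751]
tool_rot: [-179.4, -2.2, -5.0]
force: [1.0, 0.3, 0.4]
grip_width: 0.0522
```

Request:
carry_out:
  plan:
    - {"grip": 0.4, "dp": [-0.03, 0.01, 0], "rotation": [0, 0, 7]}
    - {"grip": 0.4, "dp": [-0.02, 0.01, 0], "rotation": [0, 0, 7]}
    - {"grip": 0.4, "dp": [0, 0, 0], "rotation": [0, 0, 7]}
    - {"grip": 0.4, "dp": [0, 0, 0], "rotation": [0, 0, 7]}
    - {"grip": 0.4, "dp": [0, 0, 0], "rotation": [0, 0, 7]}
    - {"grip": 0.4, "dp": [0, 0, 0], "rotation": [0, 0, 7]}
    - {"grip": 0.4, "dp": [0, 0, 0], "rotation": [0, 0, 7]}
    - {"grip": 0.4, "dp": [0, 0, 0], "rotation": [0, 0, 7]}

```text
time_s: 12.87
tool_pos: [0.4379, -0.2065, 0.2783]
tool_rot: [-177.0, -1.2, -62.6]
force: [0.3, 0.4, -0.6]
grip_width: 0.0526
```

```bash
python3 - <<'E'
from h import *
st()
i=shot('side');j=shot('top')
cv2.imwrite('pics/s6raw.png',i);cv2.imwrite('pics/t6raw.png',j)
cv2.imwrite('pics/s6.png',np.hstack([cv2.resize(i[100:240,220:360],(400,400),interpolation=cv2.INTER_CUBIC),cv2.resize(j[120:260,270:410],(400,400),interpolation=cv2.INTER_CUBIC)]))
E
```

```text
t 12.87 p [ 0.4379 -0.2065  0.2783] r [-177.    -1.2  -62.6] F [ 0.3  0.4 -0.6] g 0.0526 q [-21.  -9.  40. 104.   5.  80. -44.]
```

View pics/s6.png

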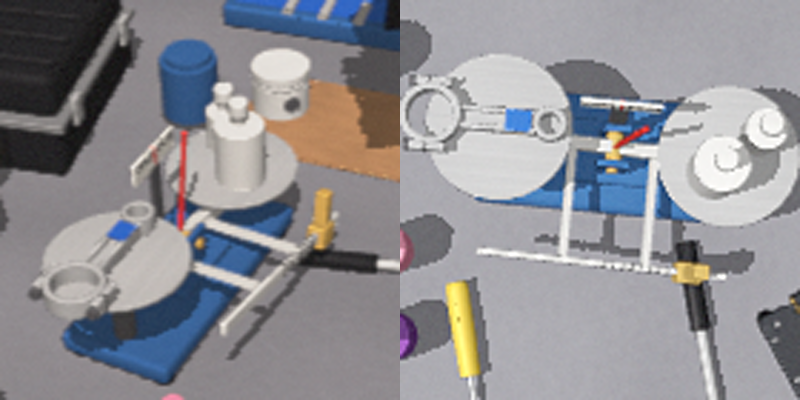

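The beam is still on its right-down stop: the pointer top is at side (284.4,146.5), the same as before. The rod lies well on the left pan. So m ≤ about 670 g and the 200 g is not needed; I'll remove it.

Request:
carry_out:
  plan:
    - {"grip": 0.4, "dp": [0, 0, 0], "rotation": [-1.5, -0.6, -6.5]}
    - {"grip": 0.4, "dp": [0, 0, 0], "rotation": [-1.5, -0.6, -6.5]}
    - {"grip": 0.4, "dp": [0, 0, 0], "rotation": [0, 0, -6.5]}
    - {"grip": 0.4, "dp": [0.0225, -0.029, 0], "rotation": [0, 0, 0]}
    - {"grip": 0.4, "dp": [0.0225, -0.029, 0], "rotation": [0, 0, 0]}
    - {"grip": 0.4, "dp": [0.0225, -0.029, 0], "rotation": [0, 0, 0]}
    - {"grip": 0.4, "dp": [0.0225, -0.029, 0], "rotation": [0, 0, 0]}
    - {"grip": 0.4, "dp": [0.018, -0.022, 0], "rotation": [0, 0, 0]}
  force: 30

```text
time_s: 13.63
tool_pos: [0.6132, -0.1763, 0.2847]
tool_rot: [-179.6, -0.7, -40.2]
force: [-0.4, -0.3, -0.8]
grip_width: 0.0521
```

Request:
carry_out:
  plan:
    - {"grip": 0.4, "dp": [0, 0, 0], "rotation": [0, 0, 0]}

```text
time_s: 13.72
tool_pos: [0.6183, -0.1725, 0.2825]
tool_rot: [-179.7, -0.7, -39.6]
force: [-0.5, 1.3, -0.7]
grip_width: 0.0524
```

Request:
carry_out:
  plan:
    - {"grip": 0.4, "dp": [-0.006, 0, 0.03], "rotation": [0, 0, 0]}
    - {"grip": 0.4, "dp": [-0.003, 0.002, 0.035], "rotation": [0, 0, 0]}
    - {"grip": 0.4, "dp": [-0.002, 0.002, 0.025], "rotation": [0, 0, 0]}
    - {"grip": 0.4, "dp": [0, 0, 0], "rotation": [0, 0, 0]}

```text
time_s: 14.05
tool_pos: [0.6128, -0.1686, 0.1903]
tool_rot: [-179.8, -1.1, -38.5]
force: [-1.3, 0.8, -0.5]
grip_width: 0.0522
```

Request:
carry_out:
  plan:
    - {"grip": 0.4, "dp": [0.003, -0.002, 0.02], "rotation": [0, -0.8, 0]}
    - {"grip": 0.4, "dp": [0, 0, 0.016], "rotation": [0, 0, 0]}
    - {"grip": 0.4, "dp": [0, 0, 0.006], "rotation": [0, 0, 0]}

```text
time_s: 14.3
tool_pos: [0.6186, -0.1694, 0.1513]
tool_rot: [-179.7, -0.6, -38.0]
force: [-0.3, -0.2, 0.2]
grip_width: 0.0521
```

Request:
carry_out:
  plan:
    - {"grip": 0.7, "dp": [0, 0, 0.002], "rotation": [0, 0, 0]}
    - {"grip": 1, "dp": [0, 0, 0], "rotation": [0, 0, 0]}
    - {"grip": 1, "dp": [0, 0, 0], "rotation": [0, 0, 0]}
    - {"grip": 1, "dp": [0, 0, 0], "rotation": [0, 0, 0]}
    - {"grip": 1, "dp": [0, 0, 0], "rotation": [0, 0, 0]}
    - {"grip": 1, "dp": [0, 0, 0], "rotation": [0, 0, 0]}

```text
time_s: 14.8
tool_pos: [0.6209, -0.1701, 0.1557]
tool_rot: [-179.5, -0.9, -37.7]
force: [-0.2, -0.2, -1.3]
grip_width: 0.0214
```

Request:
carry_out:
  plan:
    - {"grip": 1, "dp": [0, 0, -0.01], "rotation": [0, 0, 0]}
    - {"grip": 1, "dp": [0, 0, -0.025], "rotation": [0, 0, 0]}
    - {"grip": 1, "dp": [0, 0, -0.03], "rotation": [0, 0, 0]}
    - {"grip": 1, "dp": [0, 0, -0.03], "rotation": [0, 0, 0]}
    - {"grip": 1, "dp": [0, 0, -0.02], "rotation": [0, 0, 0]}

```text
time_s: 15.22
tool_pos: [0.6148, -0.1685, 0.2708]
tool_rot: [-179.9, -0.3, -37.7]
force: [0.8, -0.3, -1.8]
grip_width: 0.0209
```

Request:
carry_out:
  plan:
    - {"grip": 1, "dp": [-0.007, 0.03, 0], "rotation": [0, 0, 0]}
    - {"grip": 1, "dp": [-0.007, 0.032, 0], "rotation": [0, 0, 0]}
    - {"grip": 1, "dp": [-0.007, 0.032, 0], "rotation": [0, 0, 0]}
    - {"grip": 1, "dp": [-0.007, 0.025, 0.01], "rotation": [0, 0, 0]}
    - {"grip": 1, "dp": [0, 0.005, 0.035], "rotation": [0, 0, 0]}
    - {"grip": 1, "dp": [0, 0, 0.038], "rotation": [0, 0, 0]}
    - {"grip": 1, "dp": [0, 0, 0.038], "rotation": [0, 0, 0]}
    - {"grip": 1, "dp": [0, 0, 0.02], "rotation": [0, 0, 0]}

```text
time_s: 15.88
tool_pos: [0.524, -0.2591, 0.145]
tool_rot: [-178.9, -2.1, -37.8]
force: [-0.5, 1.2, -2.1]
grip_width: 0.0215
```

```bash
python3 - <<'E'
from h import *
st()
j=shot('top');i=shot('side')
cv2.imwrite('pics/s7.png',np.hstack([cv2.resize(i[100:240,220:360],(400,400),interpolation=cv2.INTER_CUBIC),cv2.resize(j[120:260,290:430],(400,400),interpolation=cv2.INTER_CUBIC)]))
E
```

```text
t 15.88 p [ 0.524  -0.2591  0.145 ] r [-178.9   -2.1  -37.8] F [-0.5  1.2 -2.1] g 0.0215 q [-15.  14.  45. 102. -12.  66.  -4.]
```

View pics/s7.png

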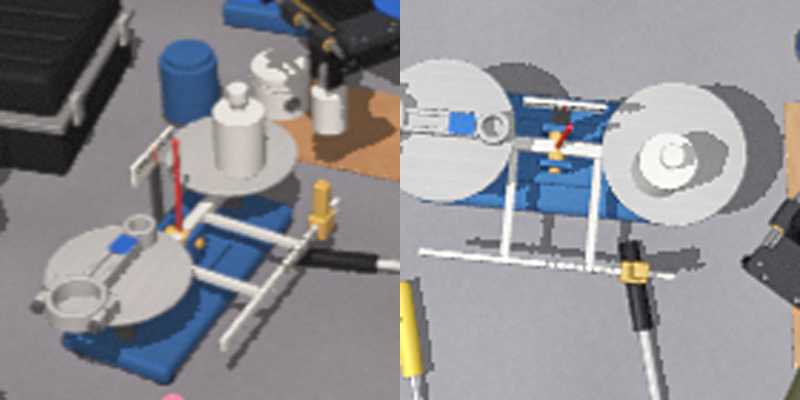

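The beam has come off its stop, with a moderate positive tilt. w200 hangs clear at (330,105) in the left half. I'll set it down on the table.

Request:
carry_out:
  plan:
    - {"grip": 1, "dp": [-0.007, -0.01, 0.02], "rotation": [-1, -2, 0]}
    - {"grip": 1, "dp": [0, 0, 0.03], "rotation": [0, 0, 0]}
    - {"grip": 1, "dp": [0, 0, 0.015], "rotation": [0, 0, 0]}
    - {"grip": 1, "dp": [0, 0, 0.004], "rotation": [0, 0, 0]}
    - {"grip": 1, "dp": [0, 0, 0], "rotation": [0, 0, 0]}

```text
time_s: 16.4
tool_pos: [0.531, -0.2486, 0.0832]
tool_rot: [-179.8, -0.5, -37.7]
force: [0.5, -0.9, -1.5]
grip_width: 0.0211
```

Request:
carry_out:
  plan:
    - {"grip": 1, "dp": [-0.004, 0, 0.01], "rotation": [0, 0, 0]}
    - {"grip": 1, "dp": [0, 0, 0.007], "rotation": [0, 0, 0]}
    - {"grip": 1, "dp": [0, 0, 0.004], "rotation": [0, 0, 0]}
    - {"grip": 1, "dp": [0, 0, 0.004], "rotation": [0, 0, 0]}

```text
time_s: 16.73
tool_pos: [0.5315, -0.2475, 0.0634]
tool_rot: [-179.5, -0.9, -37.7]
force: [-8.9, 6.5, 33.7]
grip_width: 0.0211
```

Request:
carry_out:
  plan:
    - {"grip": 0.7, "dp": [0, 0, -0.002], "rotation": [0, 0, 0]}
    - {"grip": 0.45, "dp": [0, 0, 0], "rotation": [0, 0, 0]}
    - {"grip": 0.4, "dp": [0, 0, 0], "rotation": [0, 0, 0]}
    - {"grip": 0.4, "dp": [0, 0, 0], "rotation": [0, 0, 0]}
    - {"grip": 0.4, "dp": [0, 0, -0.02], "rotation": [0, 0, 0]}
    - {"grip": 0.4, "dp": [0, 0, -0.04], "rotation": [0, 0, 0]}
    - {"grip": 0.4, "dp": [0, 0, -0.04], "rotation": [0, 0, 0]}
    - {"grip": 0.4, "dp": [0, 0, -0.03], "rotation": [0, 0, 0]}

```text
time_s: 17.4
tool_pos: [0.5256, -0.2463, 0.1943]
tool_rot: [-179.8, -0.4, -37.8]
force: [0.2, -0.1, -0.8]
grip_width: 0.0511
```

```bash
cat > tilt.py <<'E'
from h import *
import sys
def feats(i,j):
    r={}
    # red pointer in side view: fit line, tip
    h=cv2.cvtColor(i,cv2.COLOR_BGR2HSV)
    m=cv2.inRange(h,(0,130,90),(8,255,255))|cv2.inRange(h,(172,130,90),(180,255,255))
    m[:, :270]=0;m[:,300:]=0;m[:135]=0;m[195:]=0
    n,l,s,c=cv2.connectedComponentsWithStats(m)
    k=1+np.argmax(s[1:,4]);ys,xs=np.where(l==k)
    a,b=np.polyfit(ys,xs,1);r['ptr slope']=a;r['ptr area,c']=(s[k,4],c[k].round(2));r['rowspan']=(ys.min(),ys.max())
    # left & right pan near-edge rows in side view (intensity steps)
    r['brass_side']=[(q[0],q[1]) for q in blobs(i,(15,110,90),(32,255,255),(315,150,350,200))]
    r['brass_top']=[(q[0],q[1]) for q in blobs(j,(15,90,80),(32,255,255),(320,195,400,235))]
    r['blue_side']=[(q[0],q[1]) for q in blobs(i,(105,150,110),(118,255,255),(255,165,275,192),4)]
    r['blue_top']=[(q[0],q[1]) for q in blobs(j,(105,150,110),(118,255,255),(290,150,325,172),4)]
    return r
if __name__=='__main__':
    k=sys.argv[1]
    if len(sys.argv)>2: i,j=cv2.imread(f'pics/s{k}raw.png'),cv2.imread(f'pics/t{k}raw.png')
    else:
        i,j=shot('side'),shot('top');cv2.imwrite(f'pics/s{k}raw.png',i);cv2.imwrite(f'pics/t{k}raw.png',j);st()
    for a,b in feats(i,j).items(): print(a,b)
E
python3 tilt.py 6 old; python3 tilt.py 8
python3 - <<'E'
from h import *
# predicted side pointer line/tip and rod blue mark vs tilt
mid=np.array([.6107,-.0175]);th=np.radians(-6.88);Rb=np.array([[np.cos(th),-np.sin(th)],[np.sin(th),np.cos(th)]])
for t in(.2,.1,0,-.1,-.2):
    P=lambda z,x=-0.0:proj('side',np.r_[mid+Rb@[x,-np.sin(t)*(z-.075)],.075+(z-.075)*np.cos(t)])
    a,b=P(.202),P(.11);print(t,a.round(1),'slope',((a-b)[0]/(a-b)[1]).round(4),'leftpan c',proj('side',np.r_[mid+Rb@[0,.12],.115+.12*t]).round(2),proj('top',np.r_[mid+Rb@[0,.12],.115+.12*t]).round(2))
E
```

```text
ptr slope -0.049866766704437696
ptr area,c (np.int32(54), array([283.22, 164.65]))
rowspan (np.int64(146), np.int64(179))
brass_side [(np.int32(117), array([332.4, 176.2]))]
brass_top [(np.int32(90), array([371.2, 215. ]))]
blue_side [(np.int32(33), array([262.1, 180.4]))]
blue_top [(np.int32(53), array([311.4, 161.8]))]
t 17.5 p [ 0.5285 -0.2477  0.1976] r [-179.6   -0.8  -37.8] F [ 0.4 -0.8  0.4] g 0.052 q [-17.  13.  46.  97. -10.  73.  -7.]
ptr slope 0.04096109602669699
ptr area,c (np.int32(53), array([281.68, 164.77]))
rowspan (np.int64(149), np.int64(180))
brass_side [(np.int32(115), array([332.3, 173.4]))]
brass_top [(np.int32(75), array([371.5, 214.7]))]
blue_side [(np.int32(32), array([262.8, 185. ]))]
blue_top [(np.int32(55), array([311.4, 162.8]))]
0.2 [284.3 144.6] slope -0.0408 leftpan c [260.77 189.02] [304.47 164.15]
0.1 [282.2 146.4] slope 0.0171 leftpan c [261.16 192.18] [304.69 164.9 ]
0 [280.  148.5] slope 0.0827 leftpan c [261.54 195.3 ] [304.91 165.63]
-0.1 [277.9 151.1] slope 0.1591 leftpan c [261.91 198.39] [305.13 166.35]
-0.2 [275.8 153.9] slope 0.2512 leftpan c [262.29 201.45] [305.34 167.05]
```

Request:
carry_out:
  plan:
    - {"grip": 0.5, "dp": [0, 0, -0.01], "rotation": [0, 0, 7]}
    - {"grip": 0.5, "dp": [0, 0, -0.01], "rotation": [0, 0, 7]}
    - {"grip": 0.5, "dp": [0, 0, 0], "rotation": [0, 0, 7]}
    - {"grip": 0.5, "dp": [0, 0, 0], "rotation": [0, 0, 7]}
    - {"grip": 0.5, "dp": [0, 0, 0], "rotation": [0, 0, 7]}
    - {"grip": 0.5, "dp": [0, 0, 0], "rotation": [0, 0, 7]}
    - {"grip": 0.5, "dp": [0, 0, 0], "rotation": [0, 0, 7]}
    - {"grip": 0.5, "dp": [0, 0, 0], "rotation": [0, 0, 7]}
  force: 10

```text
time_s: 18.17
tool_pos: [0.5285, -0.2477, 0.2161]
tool_rot: [-178.9, -0.1, -95.1]
force: [0.6, 0.4, -0.3]
grip_width: 0.0435
```

Request:
carry_out:
  plan:
    - {"grip": 0.5, "dp": [-0.033, 0.0158, 0], "rotation": [0, 0, 2]}
    - {"grip": 0.5, "dp": [-0.033, 0.0158, 0], "rotation": [0, 0, 0]}
    - {"grip": 0.5, "dp": [-0.033, 0.0158, 0], "rotation": [0, 0, 0]}
    - {"grip": 0.5, "dp": [-0.03, 0.015, 0], "rotation": [0, 0, 0]}
    - {"grip": 0.5, "dp": [-0.01, 0.005, 0], "rotation": [0, 0, 0]}
    - {"grip": 0.5, "dp": [0, 0, 0], "rotation": [0, 0, 0]}

```text
time_s: 18.67
tool_pos: [0.4741, -0.0992, 0.2065]
tool_rot: [-179.4, -0.6, -97.9]
force: [0.3, 0.6, -0.1]
grip_width: 0.0434
```

Request:
carry_out:
  plan:
    - {"grip": 0.5, "dp": [-0.008, 0, 0.025], "rotation": [0, 0, 0]}
    - {"grip": 0.5, "dp": [0, 0.001, 0.03], "rotation": [0, 0, 0]}
    - {"grip": 0.5, "dp": [0, 0.003, 0.018], "rotation": [0, 0, 0]}
    - {"grip": 0.5, "dp": [0, 0, 0], "rotation": [0, 0, 0]}

```text
time_s: 19.0
tool_pos: [0.4742, -0.0923, 0.1314]
tool_rot: [-179.0, -0.5, -97.8]
force: [-0.7, 0.1, 0.6]
grip_width: 0.0433
```

```bash
python3 - <<'E'
from h import *
st()
i=shot('side');j=shot('top')
cv2.imwrite('pics/s9.png',np.hstack([cv2.resize(i[130:210,290:370],(400,400),interpolation=cv2.INTER_CUBIC),cv2.resize(j[170:250,330:410],(400,400),interpolation=cv2.INTER_CUBIC)]))
b=blobs(i,(15,110,90),(32,255,255),(315,140,350,200))
print(b)
# tab top centre: top of brass blob
for q in b:
    x,y,w,h=q[2]; print('tabtop',ray('side',x+w/2,y+1.5,.122))
E
```

```text
t 19.0 p [ 0.4742 -0.0923  0.1314] r [-179.    -0.5  -97.8] F [-0.7  0.1  0.6] g 0.0433 q [-40.  -0.  48. 115.   1.  64. -90.]
[(np.int32(103), array([332.5, 174.2]), array([328, 163,   9,  21]))]
tabtop [ 0.47288507 -0.09059247  0.122     ]
```

View pics/s9.png

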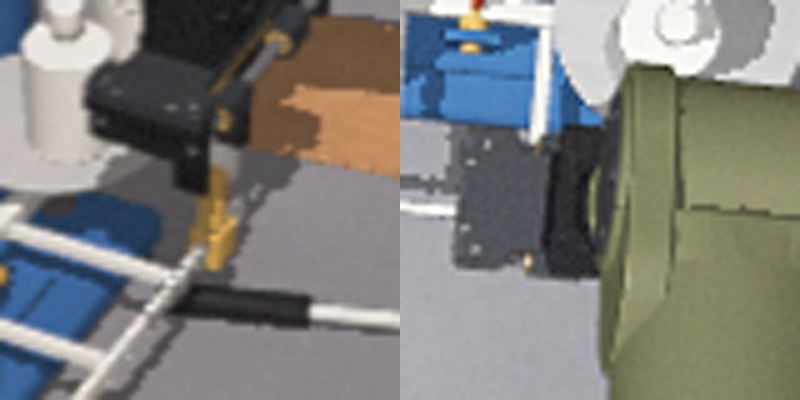

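The side view shows the poise tab centred between the fingers, about (210,190) in the left half. The gripper is clear of w500. I'll descend and pinch.

Request:
carry_out:
  plan:
    - {"grip": 0.5, "dp": [0, 0.003, 0.02], "rotation": [0, 0, 0]}
    - {"grip": 0.5, "dp": [0, 0.003, 0.014], "rotation": [0, 0, 0]}
    - {"grip": 0.8, "dp": [0, 0, 0.002], "rotation": [0, 0, 0]}
    - {"grip": 1, "dp": [0, 0, 0], "rotation": [0, 0, 0]}
    - {"grip": 1, "dp": [0, 0, 0], "rotation": [0, 0, 0]}
    - {"grip": 1, "dp": [0, 0, 0], "rotation": [0, 0, 0]}

```text
time_s: 19.6
tool_pos: [0.4793, -0.0971, 0.1058]
tool_rot: [-178.0, -0.4, -98.2]
force: [0.4, -0.5, 0.5]
grip_width: 0.0241
```

Request:
carry_out:
  plan:
    - {"grip": 1, "dp": [0, 0.004, 0.003], "rotation": [-1.5, 0, 0]}
    - {"grip": 1, "dp": [0, 0, 0], "rotation": [0, 0, 0]}
    - {"grip": 1, "dp": [0, 0, 0], "rotation": [0, 0, 0]}

```text
time_s: 19.85
tool_pos: [0.4764, -0.0964, 0.1048]
tool_rot: [-179.5, -0.3, -98.2]
force: [-1.7, -0.3, 0.7]
grip_width: 0.0159
```

Request:
carry_out:
  plan:
    - {"grip": 1, "dp": [-0.014, 0, 0], "rotation": [0, 0, -0.5]}
    - {"grip": 1, "dp": [-0.014, 0, 0], "rotation": [0, 0, 0]}
    - {"grip": 1, "dp": [-0.008, 0, 0], "rotation": [0, 0, 0]}
    - {"grip": 1, "dp": [0, 0, 0], "rotation": [0, 0, 0]}

```text
time_s: 20.18
tool_pos: [0.4811, -0.0591, 0.1055]
tool_rot: [-179.6, -0.4, -97.7]
force: [-2.1, 1.5, 4.0]
grip_width: 0.017
```

Request:
carry_out:
  plan:
    - {"grip": 1, "dp": [-0.002, 0, 0], "rotation": [0, 0, 0]}
    - {"grip": 0.75, "dp": [0, 0, 0], "rotation": [0, 0, 0]}
    - {"grip": 0.55, "dp": [0, 0, 0], "rotation": [0, 0, 0]}
    - {"grip": 0.5, "dp": [0, 0, 0], "rotation": [0, 0, 0]}
    - {"grip": 0.5, "dp": [0, 0, -0.02], "rotation": [0, 0, 0]}
    - {"grip": 0.5, "dp": [0, 0, -0.03], "rotation": [0, 0, 0]}
    - {"grip": 0.5, "dp": [0, 0, -0.03], "rotation": [0, 0, 0]}
    - {"grip": 0.5, "dp": [0.02, 0.01, -0.02], "rotation": [0, 0, 0]}

```text
time_s: 20.85
tool_pos: [0.4665, -0.0726, 0.2036]
tool_rot: [-180.0, -0.7, -97.5]
force: [0.1, 0.1, 0.6]
grip_width: 0.0426
```

Request:
carry_out:
  plan:
    - {"grip": 0.5, "dp": [0.03, 0.01, 0], "rotation": [0, 0, 0]}
    - {"grip": 0.5, "dp": [0.03, 0.01, 0], "rotation": [0, 0, 0]}
    - {"grip": 0.5, "dp": [0.03, 0, 0], "rotation": [0, 0, 0]}
    - {"grip": 0.5, "dp": [0, 0, 0], "rotation": [0, 0, 0]}
    - {"grip": 0.5, "dp": [0, 0, 0], "rotation": [0, 0, 0]}
    - {"grip": 0.5, "dp": [0, 0, 0], "rotation": [0, 0, 0]}
    - {"grip": 0.5, "dp": [0, 0, 0], "rotation": [0, 0, 0]}
    - {"grip": 0.5, "dp": [0, 0, 0], "rotation": [0, 0, 0]}

```text
time_s: 21.52
tool_pos: [0.4364, -0.1673, 0.2099]
tool_rot: [-179.1, -0.5, -97.8]
force: [0.0, -0.7, 0.2]
grip_width: 0.0437
```

Request:
carry_out:
  plan:
    - {"grip": 0.5, "dp": [0, 0, 0], "rotation": [0, 0, 0]}
    - {"grip": 0.5, "dp": [0, 0, 0], "rotation": [0, 0, 0]}
    - {"grip": 0.5, "dp": [0, 0, 0], "rotation": [0, 0, 0]}
    - {"grip": 0.5, "dp": [0, 0, 0], "rotation": [0, 0, 0]}
    - {"grip": 0.5, "dp": [0, 0, 0], "rotation": [0, 0, 0]}
    - {"grip": 0.5, "dp": [0, 0, 0], "rotation": [0, 0, 0]}
    - {"grip": 0.5, "dp": [0, 0, 0], "rotation": [0, 0, 0]}
    - {"grip": 0.5, "dp": [0, 0, 0], "rotation": [0, 0, 0]}

```text
time_s: 22.18
tool_pos: [0.4372, -0.1637, 0.2091]
tool_rot: [-179.3, -0.6, -97.4]
force: [-0.2, -0.1, -0.3]
grip_width: 0.0431
```

```bash
python3 tilt.py 10
cat > mark.py <<'E'
from h import *
import sys
# pointer tip vs red centre mark in both views, enlarged; subpixel redness profiles
for n,box in(('s',(270,138,300,190)),('t',(325,145,375,180))):
    for k in sys.argv[1:]:
        a=cv2.imread(f'pics/{n}{k}raw.png').astype(int);x0,y0,x1,y1=box
        red=np.clip(a[:,:,2]-np.maximum(a[:,:,1],a[:,:,0])-25,0,None)[y0:y1,x0:x1]
        print(n,k);
        for y in range(0,y1-y0,2 if n=='s' else 1):
            w=red[y]
            if w.sum()>20: print('  row',y+y0,'c',round((w*np.arange(x0,x1)).sum()/w.sum(),2),'w',w.sum(),'max',w.max(), 'span',x0+np.flatnonzero(w>10).min() if (w>10).any() else '',x0+np.flatnonzero(w>10).max() if (w>10).any() else '')
E
python3 mark.py 10
```

```text
t 22.28 p [ 0.4372 -0.1638  0.2091] r [-179.2   -0.6  -97.4] F [-0.1  0.6 -0. ] g 0.0438 q [-39. -10.  51. 111.   9.  74. -88.]
ptr slope 0.09525705586134313
ptr area,c (np.int32(48), array([280.96, 165.96]))
rowspan (np.int64(150), np.int64(180))
brass_side [(np.int32(125), array([326.2, 179.6]))]
brass_top [(np.int32(68), array([357.8, 213.5]))]
blue_side [(np.int32(33), array([262.8, 187.3]))]
blue_top [(np.int32(53), array([311.4, 163.2]))]
s 10
  row 150 c 279.4 w 195 max 113 span 279 280
  row 152 c 278.71 w 170 max 76 span 273 280
  row 154 c 277.77 w 201 max 89 span 273 280
  row 156 c 279.25 w 193 max 99 span 274 281
  row 158 c 280.15 w 155 max 96 span 279 281
  row 160 c 280.33 w 140 max 86 span 280 281
  row 162 c 280.55 w 166 max 86 span 280 281
  row 164 c 280.84 w 210 max 113 span 280 282
  row 166 c 280.99 w 188 max 103 span 280 282
  row 168 c 281.24 w 168 max 92 span 280 282
  row 170 c 281.26 w 137 max 87 span 281 282
  row 172 c 281.42 w 147 max 85 span 281 282
  row 174 c 281.56 w 181 max 101 span 281 282
  row 176 c 281.74 w 123 max 91 span 281 282
  row 178 c 282.22 w 106 max 83 span 282 283
  row 180 c 281.22 w 227 max 84 span 278 283
  row 182 c 280.42 w 40 max 20 span 278 284
  row 184 c 289.28 w 39 max 21 span 289 290
t 10
  row 157 c 347.08 w 89 max 82 span 347 347
  row 158 c 347.0 w 22 max 22 span 347 347
  row 163 c 345.69 w 177 max 123 span 345 346
  row 164 c 345.74 w 203 max 151 span 345 346
  row 165 c 345.61 w 132 max 81 span 345 346
  row 166 c 345.25 w 170 max 78 span 344 346
  row 167 c 345.21 w 143 max 64 span 344 346
  row 168 c 344.9 w 176 max 90 span 344 346
  row 169 c 344.71 w 133 max 82 span 344 345
  row 170 c 344.65 w 127 max 82 span 344 345
  row 171 c 344.49 w 75 max 38 span 344 345
  row 174 c 343.89 w 35 max 8 span  
  row 175 c 344.28 w 43 max 11 span 344 344
  row 179 c 343.55 w 33 max 12 span 343 344
```

```bash
cat > fit.py <<'E'
from h import *
import sys
from scipy.optimize import brentq
mid=np.array([.6107,-.0175]);th=np.radians(-6.88);Rb=np.array([[np.cos(th),-np.sin(th)],[np.sin(th),np.cos(th)]])
def pt(n,z,t,x=0): return proj(n,np.r_[mid+Rb@[x,-np.sin(t)*(z-.075)],.075+(z-.075)*np.cos(t)])
def meas(n,k):
    a=cv2.imread(f'pics/{n}{k}raw.png').astype(float)
    red=np.clip(a[:,:,2]-np.maximum(a[:,:,1],a[:,:,0])-20,0,None)
    pts=[]
    rows=range(158,178) if n=='s' else range(161,172)
    box=(276,290) if n=='s' else (338,366)
    for y in rows:
        w=red[y,box[0]:box[1]]
        if w.sum()>60: pts.append((y,(w*np.arange(*box)).sum()/w.sum()))
    p=np.array(pts);return np.polyfit(p[:,0],p[:,1],1)
for n,cam,row in(('s','side',161),('t','top',164.)):
    def model(t,row):
        A,B=pt(cam,.11,t),pt(cam,.195,t);return np.r_[(B-A)[0]/(B-A)[1], A[0]+(row-A[1])*(B-A)[0]/(B-A)[1]]
    ref=None
    for k in sys.argv[1:]:
        f=meas(n,k);v=np.r_[f[0],np.polyval(f,row)]
        if n=='t':  # slope du/dv is steep; use only as slope
            pass
        if k=='6': off=v-model(.2,row)
        g=lambda j:[brentq(lambda t:model(t,row)[j]+off[j]-v[j],-.3,.3) if (model(-.3,row)[j]+off[j]-v[j])*(model(.3,row)[j]+off[j]-v[j])<0 else None]
        print(n,k,'meas',v.round(3),'off',off.round(3),'tilt by slope',g(0),'by pos',g(1))
    print('mark pred level',proj(cam,np.r_[mid+Rb@[.025,0],.189]),proj(cam,np.r_[mid+Rb@[0,0],.202]))
E
python3 fit.py 6 8 10
python3 - <<'E'
from h import *
# sub-pixel vertical/horizontal shift of left-pan patch (rod) and right-pan patch (w500) between frames
S={k:cv2.imread(f'pics/s{k}raw.png') for k in('6','8','10')}
for nm,b in(('rod',(232,170,290,215)),('w500',(292,125,316,168))):
    x0,y0,x1,y1=b
    for k in('8','10'):
        T=S['6'][y0+6:y1-6,x0+3:x1-3];r=cv2.matchTemplate(S[k][y0-8:y1+12,x0-4:x1+4],T,cv2.TM_CCOEFF_NORMED)
        _,mx,_,(ix,iy)=cv2.minMaxLoc(r);c=r[iy-1:iy+2,ix];print(nm,k,'dv',iy-14+(c[0]-c[2])/2/(c[0]-2*c[1]+c[2]),'du',ix-7,round(mx,2))
E
```

```text
s 6 meas [-4.40000e-02  2.83384e+02] off [-0.003 -0.237] tilt by slope [0.2000000000000046] by pos [0.20000000000000098]
s 8 meas [4.6000e-02 2.8149e+02] off [-0.003 -0.237] tilt by slope [0.04867653094670957] by pos [0.04725662691134005]
s 10 meas [8.80000e-02 2.80484e+02] off [-0.003 -0.237] tilt by slope [-0.011706812227238808] by pos [-0.0229962697416709]
mark pred level [272.99171373 149.95311024] [280.03148916 148.52949793]
t 6 meas [ -1.548 355.786] off [ 0.186 -1.839] tilt by slope [0.19999999999996085] by pos [0.19999999999996043]
t 8 meas [ -0.591 348.612] off [ 0.186 -1.839] tilt by slope [0.07221871820455615] by pos [0.07070690668481645]
t 10 meas [-1.67000e-01  3.45625e+02] off [ 0.186 -1.839] tilt by slope [0.007680941642515098] by pos [0.009497735607401294]
mark pred level [347.59498024 155.75059927] [347.07832501 163.80602245]
rod 8 dv 4.964361 du 0 0.9
rod 10 dv 6.947505 du 1 0.9
w500 8 dv -4.640722 du 0 0.64
w500 10 dv -6.693924 du 0 0.63
```

Request:
carry_out:
  plan:
    - {"grip": 0.5, "dp": [-0.035, -0.01, 0], "rotation": [0, 0, 0]}
    - {"grip": 0.5, "dp": [-0.037, -0.01, 0], "rotation": [0, 0, 0]}
    - {"grip": 0.5, "dp": [-0.03, -0.008, 0], "rotation": [0, 0, 0]}
    - {"grip": 0.5, "dp": [-0.012, -0.003, 0.01], "rotation": [0, 0, 0]}
    - {"grip": 0.5, "dp": [0, 0, 0.025], "rotation": [0, 0, 0]}
    - {"grip": 0.5, "dp": [0, 0, 0.025], "rotation": [0, 0, 0]}
    - {"grip": 0.5, "dp": [0, 0, 0.005], "rotation": [0, 0, 0]}

```text
time_s: 22.87
tool_pos: [0.4883, -0.0525, 0.1431]
tool_rot: [-178.8, -0.4, -97.6]
force: [-1.0, -0.2, -0.3]
grip_width: 0.0431
```

Request:
carry_out:
  plan:
    - {"grip": 0.5, "dp": [0.006, 0.008, 0.01], "rotation": [-1, 0, 0]}
    - {"grip": 0.5, "dp": [0, 0.002, 0.02], "rotation": [0, 0, 0]}
    - {"grip": 0.5, "dp": [0, 0.002, 0.012], "rotation": [0, 0, 0]}
    - {"grip": 0.6, "dp": [0, 0, 0], "rotation": [0, 0, 0]}

```text
time_s: 23.2
tool_pos: [0.4728, -0.061, 0.0987]
tool_rot: [179.9, -0.5, -97.8]
force: [-0.1, 0.9, 0.3]
grip_width: 0.0413
```

Request:
carry_out:
  plan:
    - {"grip": 0.8, "dp": [0, -0.005, -0.002], "rotation": [0, 0, 0]}
    - {"grip": 1, "dp": [0, 0, 0], "rotation": [0, 0, 0]}
    - {"grip": 1, "dp": [0, 0, 0], "rotation": [0, 0, 0]}
    - {"grip": 1, "dp": [0, 0, 0], "rotation": [0, 0, 0]}
    - {"grip": 1, "dp": [0, 0, 0], "rotation": [0, 0, 0]}

```text
time_s: 23.62
tool_pos: [0.4791, -0.0637, 0.1039]
tool_rot: [180.0, -0.4, -98.0]
force: [-0.7, 0.3, -2.3]
grip_width: 0.0159
```

Request:
carry_out:
  plan:
    - {"grip": 1, "dp": [0.006, 0, 0], "rotation": [0, 0, 0]}
    - {"grip": 1, "dp": [0, 0, 0], "rotation": [0, 0, 0]}

```text
time_s: 23.78
tool_pos: [0.4783, -0.0701, 0.1043]
tool_rot: [-180.0, -0.5, -97.9]
force: [0.5, -1.1, -2.4]
grip_width: 0.0158
```

Request:
carry_out:
  plan:
    - {"grip": 0.75, "dp": [0, 0, 0], "rotation": [0, 0, 0]}
    - {"grip": 0.55, "dp": [0, 0, 0], "rotation": [0, 0, 0]}
    - {"grip": 0.5, "dp": [0, 0, 0], "rotation": [0, 0, 0]}
    - {"grip": 0.5, "dp": [0, 0, -0.02], "rotation": [0, 0, 0]}
    - {"grip": 0.5, "dp": [0, 0, -0.03], "rotation": [0, 0, 0]}
    - {"grip": 0.5, "dp": [0, 0, -0.03], "rotation": [0, 0, 0]}
    - {"grip": 0.5, "dp": [0.02, 0.01, -0.02], "rotation": [0, 0, 0]}
    - {"grip": 0.5, "dp": [0.03, 0.01, 0], "rotation": [0, 0, 0]}

```text
time_s: 24.45
tool_pos: [0.453, -0.1125, 0.2091]
tool_rot: [180.0, -0.6, -97.5]
force: [0.7, -0.0, 0.3]
grip_width: 0.0428
```

Request:
carry_out:
  plan:
    - {"grip": 0.5, "dp": [0.03, 0.01, 0], "rotation": [0, 0, 0]}
    - {"grip": 0.5, "dp": [0.03, 0, 0], "rotation": [0, 0, 0]}
    - {"grip": 0.5, "dp": [0, 0, 0], "rotation": [0, 0, 0]}
    - {"grip": 0.5, "dp": [0, 0, 0], "rotation": [0, 0, 0]}
    - {"grip": 0.5, "dp": [0, 0, 0], "rotation": [0, 0, 0]}
    - {"grip": 0.5, "dp": [0, 0, 0], "rotation": [0, 0, 0]}
    - {"grip": 0.5, "dp": [0, 0, 0], "rotation": [0, 0, 0]}
    - {"grip": 0.5, "dp": [0, 0, 0], "rotation": [0, 0, 0]}

```text
time_s: 25.12
tool_pos: [0.435, -0.1763, 0.2136]
tool_rot: [-179.5, -0.4, -97.7]
force: [-0.0, 0.1, 0.3]
grip_width: 0.0436
```

Request:
carry_out:
  plan:
    - {"grip": 0.5, "dp": [0, 0, 0], "rotation": [0, 0, 0]}
    - {"grip": 0.5, "dp": [0, 0, 0], "rotation": [0, 0, 0]}
    - {"grip": 0.5, "dp": [0, 0, 0], "rotation": [0, 0, 0]}
    - {"grip": 0.5, "dp": [0, 0, 0], "rotation": [0, 0, 0]}
    - {"grip": 0.5, "dp": [0, 0, 0], "rotation": [0, 0, 0]}
    - {"grip": 0.5, "dp": [0, 0, 0], "rotation": [0, 0, 0]}
    - {"grip": 0.5, "dp": [0, 0, 0], "rotation": [0, 0, 0]}
    - {"grip": 0.5, "dp": [0, 0, 0], "rotation": [0, 0, 0]}

```text
time_s: 25.78
tool_pos: [0.4356, -0.1737, 0.2129]
tool_rot: [-179.6, -0.5, -97.4]
force: [0.5, 0.2, 0.3]
grip_width: 0.0433
```

```bash
python3 tilt.py 11; python3 fit.py 6 8 10 11 | grep -v mark; python3 - <<'E'
from h import *
S={k:cv2.imread(f'pics/s{k}raw.png') for k in('6','8','10','11')}
mid=np.array([.6107,-.0175]);th=np.radians(-6.88);Rb=np.array([[np.cos(th),-np.sin(th)],[np.sin(th),np.cos(th)]])
for nm,b,P in(('rod',(232,170,290,215),[0,.13,.13]),('w500',(292,125,316,168),[-.02,-.1,.15])):
    x0,y0,x1,y1=b;q=lambda z:proj('side',np.r_[mid+Rb@P[:2],P[2]+z])[1];sc=(q(.024)-q(-.024))/.4
    for k in('8','10','11'):
        T=S['6'][y0+6:y1-6,x0+3:x1-3];r=cv2.matchTemplate(S[k][y0-8:y1+12,x0-4:x1+4],T,cv2.TM_CCOEFF_NORMED)
        _,mx,_,(ix,iy)=cv2.minMaxLoc(r);c=r[iy-1:iy+2,ix];dv=iy-14+(c[0]-c[2])/2/(c[0]-2*c[1]+c[2]);print(nm,k,'dv',round(dv,2),'tilt',round(.2-abs(dv/sc),4))
E
python3 mark.py 11 | head -12; python3 mark.py 11 | grep -A5 '^t'
```

```text
t 25.88 p [ 0.4356 -0.1737  0.2129] r [-179.6   -0.5  -97.4] F [ 0.1  0.2 -0.2] g 0.0433 q [-39. -10.  53. 110.   8.  75. -86.]
ptr slope 0.07785714285714192
ptr area,c (np.int32(50), array([281.14, 165.2 ]))
rowspan (np.int64(150), np.int64(180))
brass_side [(np.int32(121), array([328.7, 176.6]))]
brass_top [(np.int32(68), array([363.5, 213.9]))]
blue_side [(np.int32(34), array([262.7, 186.4]))]
blue_top [(np.int32(52), array([311.4, 163. ]))]
s 6 meas [-4.40000e-02  2.83384e+02] off [-0.003 -0.237] tilt by slope [0.2000000000000046] by pos [0.20000000000000098]
s 8 meas [4.6000e-02 2.8149e+02] off [-0.003 -0.237] tilt by slope [0.04867653094670957] by pos [0.04725662691134005]
s 10 meas [8.80000e-02 2.80484e+02] off [-0.003 -0.237] tilt by slope [-0.011706812227238808] by pos [-0.0229962697416709]
s 11 meas [7.40000e-02 2.80831e+02] off [-0.003 -0.237] tilt by slope [0.007619034579523023] by pos [0.00038900211872429293]
t 6 meas [ -1.548 355.786] off [ 0.186 -1.839] tilt by slope [0.19999999999996085] by pos [0.19999999999996043]
t 8 meas [ -0.591 348.612] off [ 0.186 -1.839] tilt 
[... 495 characters left out ...]
 max 125 span 279 281
  row 152 c 279.31 w 169 max 87 span 274 281
  row 154 c 278.26 w 199 max 82 span 273 281
  row 156 c 279.73 w 175 max 83 span 274 281
  row 158 c 280.59 w 184 max 100 span 280 281
  row 160 c 280.58 w 180 max 100 span 280 281
  row 162 c 280.89 w 174 max 101 span 280 282
  row 164 c 281.2 w 169 max 93 span 280 282
  row 166 c 281.32 w 171 max 94 span 280 282
  row 168 c 281.5 w 165 max 83 span 281 282
  row 170 c 281.49 w 155 max 79 span 281 282
t 11
  row 157 c 347.06 w 85 max 80 span 347 347
  row 158 c 347.0 w 24 max 24 span 347 347
  row 163 c 347.19 w 114 max 92 span 347 348
  row 164 c 347.12 w 245 max 139 span 346 348
  row 165 c 346.62 w 157 max 98 span 346 347
```

Request:
carry_out:
  plan:
    - {"grip": 0.5, "dp": [-0.034, -0.008, 0], "rotation": [0, 0, 0]}
    - {"grip": 0.5, "dp": [-0.035, -0.008, 0], "rotation": [0, 0, 0]}
    - {"grip": 0.5, "dp": [-0.028, -0.006, 0], "rotation": [0, 0, 0]}
    - {"grip": 0.5, "dp": [-0.01, -0.002, 0.01], "rotation": [0, 0, 0]}
    - {"grip": 0.5, "dp": [0, 0, 0.025], "rotation": [0, 0, 0]}
    - {"grip": 0.5, "dp": [0, 0, 0.025], "rotation": [0, 0, 0]}
    - {"grip": 0.5, "dp": [0, 0, 0.005], "rotation": [0, 0, 0]}

```text
time_s: 26.47
tool_pos: [0.4776, -0.0693, 0.1466]
tool_rot: [-179.2, -0.4, -97.6]
force: [-0.3, 0.5, -0.9]
grip_width: 0.0437
```

Request:
carry_out:
  plan:
    - {"grip": 0.5, "dp": [0, 0.001, 0.012], "rotation": [-0.7, 0, 0]}
    - {"grip": 0.5, "dp": [-0.001, 0.002, 0.02], "rotation": [0, 0, 0]}
    - {"grip": 0.5, "dp": [-0.001, 0.001, 0.012], "rotation": [0, 0, 0]}
    - {"grip": 0.7, "dp": [0, 0, -0.001], "rotation": [0, 0, 0]}
    - {"grip": 1, "dp": [0, 0, 0], "rotation": [0, 0, 0]}
    - {"grip": 1, "dp": [0, 0, 0], "rotation": [0, 0, 0]}
    - {"grip": 1, "dp": [0, 0, 0], "rotation": [0, 0, 0]}
    - {"grip": 1, "dp": [0, 0, 0], "rotation": [0, 0, 0]}

```text
time_s: 27.13
tool_pos: [0.4734, -0.0721, 0.1039]
tool_rot: [-180.0, -0.5, -98.0]
force: [-0.1, -0.3, 0.3]
grip_width: 0.0183
```

Request:
carry_out:
  plan:
    - {"grip": 1, "dp": [0, -0.003, 0], "rotation": [0, 0, 0]}
    - {"grip": 1, "dp": [-0.006, 0, 0], "rotation": [0, 0, 0]}
    - {"grip": 1, "dp": [0, 0, 0], "rotation": [0, 0, 0]}

```text
time_s: 27.38
tool_pos: [0.4744, -0.0661, 0.1047]
tool_rot: [179.6, -0.4, -98.0]
force: [-0.5, 0.5, -0.4]
grip_width: 0.0161
```

Request:
carry_out:
  plan:
    - {"grip": 1, "dp": [-0.002, 0, 0], "rotation": [0, 0, 0]}
    - {"grip": 0.75, "dp": [0, 0, 0], "rotation": [0, 0, 0]}
    - {"grip": 0.55, "dp": [0, 0, 0], "rotation": [0, 0, 0]}
    - {"grip": 0.5, "dp": [0, 0, 0], "rotation": [0, 0, 0]}
    - {"grip": 0.5, "dp": [0, 0, -0.02], "rotation": [0, 0, 0]}
    - {"grip": 0.5, "dp": [0, 0, -0.03], "rotation": [0, 0, 0]}
    - {"grip": 0.5, "dp": [0, 0, -0.03], "rotation": [0, 0, 0]}
    - {"grip": 0.5, "dp": [0.02, 0.01, -0.02], "rotation": [0, 0, 0]}

```text
time_s: 28.05
tool_pos: [0.4626, -0.0791, 0.2053]
tool_rot: [179.5, -0.7, -97.7]
force: [0.1, 0.5, 0.6]
grip_width: 0.043
```

Request:
carry_out:
  plan:
    - {"grip": 0.5, "dp": [0.03, 0.01, 0], "rotation": [0, 0, 0]}
    - {"grip": 0.5, "dp": [0.03, 0.01, 0], "rotation": [0, 0, 0]}
    - {"grip": 0.5, "dp": [0.03, 0, 0], "rotation": [0, 0, 0]}
    - {"grip": 0.5, "dp": [0, 0, 0], "rotation": [0, 0, 0]}
    - {"grip": 0.5, "dp": [0, 0, 0], "rotation": [0, 0, 0]}
    - {"grip": 0.5, "dp": [0, 0, 0], "rotation": [0, 0, 0]}
    - {"grip": 0.5, "dp": [0, 0, 0], "rotation": [0, 0, 0]}
    - {"grip": 0.5, "dp": [0, 0, 0], "rotation": [0, 0, 0]}

```text
time_s: 28.72
tool_pos: [0.4341, -0.1721, 0.214]
tool_rot: [-179.5, -0.4, -97.8]
force: [-0.4, -0.0, 0.0]
grip_width: 0.0435
```

Request:
carry_out:
  plan:
    - {"grip": 0.5, "dp": [0, 0, 0], "rotation": [0, 0, 0]}
    - {"grip": 0.5, "dp": [0, 0, 0], "rotation": [0, 0, 0]}
    - {"grip": 0.5, "dp": [0, 0, 0], "rotation": [0, 0, 0]}
    - {"grip": 0.5, "dp": [0, 0, 0], "rotation": [0, 0, 0]}
    - {"grip": 0.5, "dp": [0, 0, 0], "rotation": [0, 0, 0]}
    - {"grip": 0.5, "dp": [0, 0, 0], "rotation": [0, 0, 0]}
    - {"grip": 0.5, "dp": [0, 0, 0], "rotation": [0, 0, 0]}
    - {"grip": 0.5, "dp": [0, 0, 0], "rotation": [0, 0, 0]}

```text
time_s: 29.38
tool_pos: [0.435, -0.1685, 0.2132]
tool_rot: [-179.6, -0.5, -97.5]
force: [-0.7, 0.5, -0.8]
grip_width: 0.0437
```

```bash
python3 tilt.py 12; python3 fit.py 6 12 | grep '^s'; python3 - <<'E'
from h import *
S={k:cv2.imread(f'pics/s{k}raw.png') for k in('6','12')}
mid=np.array([.6107,-.0175]);th=np.radians(-6.88);Rb=np.array([[np.cos(th),-np.sin(th)],[np.sin(th),np.cos(th)]])
for nm,b,P in(('rod',(232,170,290,215),[0,.13,.13]),('w500',(292,125,316,168),[-.02,-.1,.15])):
    x0,y0,x1,y1=b;q=lambda z:proj('side',np.r_[mid+Rb@P[:2],P[2]+z])[1];sc=(q(.024)-q(-.024))/.4
    for k in('12',):
        T=S['6'][y0+6:y1-6,x0+3:x1-3];r=cv2.matchTemplate(S[k][y0-8:y1+12,x0-4:x1+4],T,cv2.TM_CCOEFF_NORMED)
        _,mx,_,(ix,iy)=cv2.minMaxLoc(r);c=r[iy-1:iy+2,ix];dv=iy-14+(c[0]-c[2])/2/(c[0]-2*c[1]+c[2]);print(nm,k,'dv',round(dv,2),'tilt',round(.2-abs(dv/sc),4))
i=S['12'];j=cv2.imread('pics/t12raw.png')
cv2.imwrite('pics/v12.png',np.hstack([cv2.resize(i[120:220,230:330],(400,400),interpolation=cv2.INTER_CUBIC),cv2.resize(j[120:260,300:440],(400,400),interpolation=cv2.INTER_CUBIC)]))
E
python3 mark.py 12 | head -5; python3 mark.py 12 | grep -A5 '^t'
```

```text
t 29.48 p [ 0.435  -0.1686  0.2132] r [-179.6   -0.5  -97.5] F [-0.5  0.1  0.3] g 0.0438 q [-40. -10.  53. 111.   9.  75. -87.]
ptr slope 0.08295253834388633
ptr area,c (np.int32(54), array([281.04, 164.8 ]))
rowspan (np.int64(150), np.int64(180))
brass_side [(np.int32(127), array([328. , 177.8]))]
brass_top [(np.int32(66), array([361.6, 213.9]))]
blue_side [(np.int32(32), array([263. , 186.6]))]
blue_top [(np.int32(53), array([311.4, 163.1]))]
s 6 meas [-4.40000e-02  2.83384e+02] off [-0.003 -0.237] tilt by slope [0.2000000000000046] by pos [0.20000000000000098]
s 12 meas [7.50000e-02 2.80729e+02] off [-0.003 -0.237] tilt by slope [0.006056615828365783] by pos [-0.0066118936437552425]
rod 12 dv 6.22 tilt 0.0025
w500 12 dv -6.1 tilt 0.005
s 12
  row 150 c 279.7 w 234 max 123 span 279 281
  row 152 c 279.02 w 178 max 96 span 273 281
  row 154 c 278.28 w 207 max 85 span 273 281
  row 156 c 279.52 w 176 max 82 span 274 281
t 12
  row 157 c 347.06 w 85 max 80 span 347 347
  row 158 c 347.0 w 25 max 25 span 347 347
  row 163 c 346.56 w 201 max 112 span 346 347
  row 164 c 346.55 w 276 max 152 span 346 347
  row 165 c 346.56 w 127 max 71 span 346 347
```

View pics/v12.png

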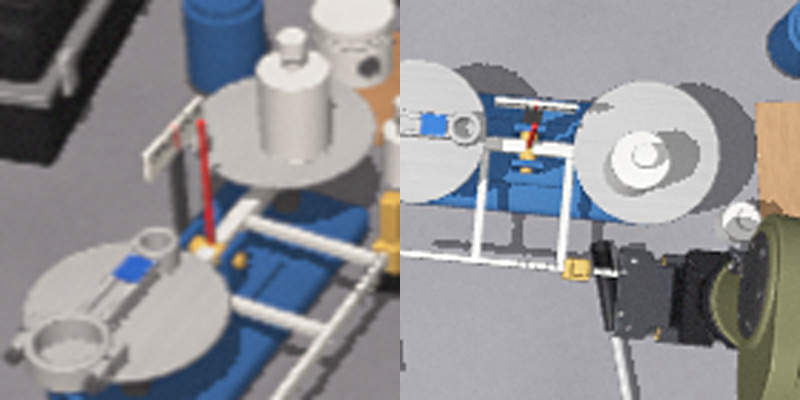

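The last view shows the beam level, with the pointer tip at top (346.56,163.5) against a predicted level position of 346.55. The rod is flat on the left pan, w500 is alone on the right pan, and w200 stands on the table. I'll hand in.

```bash
python3 -c "
from h import *
st();env.sign_off()"
```

```text
t 29.48 p [ 0.435  -0.1686  0.2132] r [-179.6   -0.5  -97.5] F [-0.5  0.1  0.3] g 0.0438 q [-40. -10.  53. 111.   9.  75. -87.]
the job is handed in; nothing more can be done
```

The weighing is done and handed in at 29.5 s of the 72 s allowed; the hand-in reports no verdict. The blue-marked rod lies flat on the left pan and the 500 g weight stands alone on the right pan. The 200 g weight stands on the table between the balance and the cardboard, and the 100 g stayed in its box. I set the poise in three slides, which puts the rod at roughly 560 g.

**Beam level:** five tilt readings from the last pictures, against a limit of ±0.015 rad:

| Reading | Tilt (rad) |
|---|---|
| Rod on left pan, side view | +0.003 |
| w500 on right pan, side view | +0.005 |
| Pointer slope, side view | +0.006 |
| Pointer position, side view | −0.007 |
| Pointer tip against the centre mark, top view | about 0 |

**Disagreement:** a second top-view fit, scaled from the beam's stop, read 0.02–0.04 rad higher than the others in the earlier frames. I left it out because its offset to the model was large, and did not run it on the last pictures.

**Contact and bystanders:** the arm was clear and the tool force about 0 at hand-in. I saw no bystander out of place in the last pictures, but I did not measure them, and those crops do not show all of them.

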